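# Set up the kit row on the lab bench

## Task

Set up the hand-out row on the lab bench: first slide the tall red carton up against the edge of the low dark deck and tip it over that edge so that it lies on its broad side, squarely in the yellow-outlined bay, as the back rail of the row; do not lift it. Then stand every flat blue kit box upright on a short end on the deck's white strip in front of the carton, side by side like books on a shelf (broad faces square to the carton's long side), each steady on its own. Leave the spool, the green glue gun and the green case where they are.

Things in the scene. Friction and masses are not known exactly. Their poses are not given: they have to be found in the camera images.
- deck: low fixed dark deck, 310 (own x) by 220 (own y) by 12 mm high, its sides parallel to its own axes; origin at the centre of its underside, on the bench top (height 0); own x points roughly away from the robot, own y roughly to its left. A flush white strip for the boxes covers own x -145 to -25 mm, own y -100 to +100 mm; the yellow-outlined bay for the carton lies beyond it, own x +43 to +147 mm, own y -50 to +110 mm
- strip (a point): centre of the white strip, on the deck's top; axes as the deck's
- bay (a point): where the middle of the lying carton belongs, on the deck's top, at own x +95, own y +55 mm of the deck; axes as the deck's
- stop (a point): top edge of the deck's left (+y) side, level with the middle of the bay: the 12 mm step that the carton's base is pushed against
- carton_mid (a point): tall closed red carton with blank white labels, 100 (own x) by 80 (own y) by 160 (own z) mm, about 0.45 kg; this point is its centre. It starts upright on the bench (own z up) at the left (+y) side of the deck, level with the bay and 5 to 30 mm away from the deck's edge, its broad face nearly parallel to that edge. Tipped over the step it comes to lie on its 100 by 160 mm face, 80 mm high, its own z along the deck's -y, its foot jutting 10 to 40 mm past the deck's edge
- kit_a_mid (a point): a flat blue box of boards with a yellow band round one short end and a white blank label on top, 96 (own x) by 60 (own y) by 30 (own z) mm, about 140 g. This point is its centre, 15 mm above the surface it lies on at the start, own z up. Three or all four of the kit boxes are present
- kit_b_mid (a point): a flat blue box of boards with a yellow band round one short end and a white blank label on top, 96 (own x) by 60 (own y) by 30 (own z) mm, about 140 g. This point is its centre, 15 mm above the surface it lies on at the start, own z up. Three or all four of the kit boxes are present
- kit_c_mid (a point): a flat blue box of boards with a yellow band round one short end and a white blank label on top, 96 (own x) by 60 (own y) by 30 (own z) mm, about 140 g. This point is its centre, 15 mm above the surface it lies on at the start, own z up. Three or all four of the kit boxes are present
- kit_d_mid (a point): a flat blue box of boards with a yellow band round one short end and a white blank label on top, 96 (own x) by 60 (own y) by 30 (own z) mm, about 140 g. This point is its centre, 15 mm above the surface it lies on at the start, own z up. Three or all four of the kit boxes are present
- carton: the same red carton: origin at the centre of its foot, own axes as for its centre point
- kit_a: the same kit box (kit_a): origin at the centre of the face that is underneath at the start
- kit_b: the same kit box (kit_b): origin at the centre of the face that is underneath at the start
- kit_c: the same kit box (kit_c): origin at the centre of the face that is underneath at the start
- kit_d: the same kit box (kit_d): origin at the centre of the face that is underneath at the start
- spool: bystander: orange-filled white spool standing on its flange, 72 mm across, 45 mm high; origin under its centre
- gluegun: bystander: green hand tool lying flat, about 130 by 110 by 34 mm; origin under the middle of its barrel
- case: bystander: green glassy flat case, 110 by 80 by 28 mm; origin under its centre

How it is judged (in metres and radians):
On the way, in this order (a step that is already met when the one before it is completed fails the run):
1. the carton lies on its broad side in the bay (x of carton_mid in the frame of deck between 0.065 and 0.125 m and y of carton_mid in the frame of deck between 0.02 and 0.09 m and z of carton_mid in the frame of deck between 0.045 and 0.058 m and angle between the z axis of carton_mid and the y axis of deck, either way round below 0.2 rad and linear speed of carton below 0.02 m/s), for 0.3 s.
2. every kit box stands on the strip (x of kit_a_mid in the frame of deck between -0.125 and -0.045 m and y of kit_a_mid in the frame of deck between -0.095 and 0.095 m and z of kit_a_mid in the frame of deck between 0.054 and 0.066 m and angle between the x axis of each of kit_a_mid, kit_b_mid, kit_c_mid, kit_d_mid and the z axis of deck, either way round below 0.1 rad and angle between the z axis of each of kit_a_mid, kit_b_mid, kit_c_mid, kit_d_mid and the y axis of deck, either way round below 0.3 rad and linear speed of each of kit_a, kit_b, kit_c, kit_d below 0.02 m/s and angular speed of each of kit_a, kit_b, kit_c, kit_d below 0.2 rad/s and x of kit_b_mid in the frame of deck between -0.125 and -0.045 m and y of kit_b_mid in the frame of deck between -0.095 and 0.095 m and z of kit_b_mid in the frame of deck between 0.054 and 0.066 m and x of kit_c_mid in the frame of deck between -0.125 and -0.045 m and y of kit_c_mid in the frame of deck between -0.095 and 0.095 m and z of kit_c_mid in the frame of deck between 0.054 and 0.066 m and x of kit_d_mid in the frame of deck between -0.125 and -0.045 m and y of kit_d_mid in the frame of deck between -0.095 and 0.095 m and z of kit_d_mid in the frame of deck between 0.054 and 0.066 m), for 0.3 s.
At the end, for the whole second after the job is handed in: Carton flat on a 100 x 160 mm face, centre within 30 mm (deck x) and 35 mm (deck y) of the bay point, square to 0.2 rad. Every kit box present on a short end on the deck, 0.1 rad from vertical, broad face along deck y to 0.3 rad, centre at deck x -125..-45, y -95..95 mm. All at rest (all of step 1 and all of step 2); the robot touches nothing.
It fails at once if the carton is lifted clear (height (world z) of carton_mid above 0.13 m).
It fails at once if a bystander is moved more than 25 mm (distance of any of spool, gluegun, case from where it was at the start of the episode above 0.025 m).
Of kit_a, kit_b, kit_c, kit_d only 3 to 4 are there at a start; the rules pass over those that are not, and their reading is None.
At some moment in a run one of carton may be knocked a few centimetres aside while the robot is not near it.
It also fails if it takes over 210 s, if anything falls off the work surface, if the arm or the gripper's body presses on something with over 40 N, if the wrist force passes 120 N, or if a joint passes its speed limit or range.

## Robot

A 7-joint arm with a two-finger parallel gripper is mounted at the origin on the work surface. World frame = base frame: x ahead of the robot, y to its left, z up, the work surface at z = 0. Lengths are in mm, angles in rad, forces in N, time in s.
With the tool pointing down it reaches from about 425 to 1025 mm from the base axis. Payload 9.4 kg.
Tool frame: the origin (TCP) lies midway between the tips of the shut fingers; the grasp point (between the pads) lies 19 mm behind it; z points along the fingers, y is the direction in which the jaws open and shut (so a half turn about z gives the same grasp; the last joint's range is limited). The gripper opens to 85 mm and grips with 20 to 120 N. Pads are 22 mm wide; open, the fingers measure 114 mm over their backs; the gripper's body (76 mm by 85 mm) begins 54 mm behind the grasp point. The pads swing forward as they close: fully open they stand 13 mm farther back than shut.
Start: joints at [-1.224, 0.599, -0.003, 1.599, 0.002, 0.943, -0.08], TCP at [298.144, 660.859, 231.275] pointing down, gripper open.
Joint ranges: [-2.57, 2.57], [-0.35, 1.97], [-1.29, 1.29], [0.11, 2.56], [-1.05, 4.19], [0.11, 1.86], [-2.63, 2.63]. Speed limits (rad/s): [2.22, 2.22, 3.01, 3.01, 3.14, 3.14, 3.14].

## Interface

Orientations are given as a rotation vector (axis times angle).
In Python, from cell import env gives the robot as it stands.
- The arm moves only by the tool servo_tool, never from a script. Its arguments are lists of equal length, an entry for each row: "xyz": the shift along the tool's x, y, z in mm, a list of three; "turn": the turn about the tool's z in rad; "gripper": the opening, from 0 (shut) to 1 (fully open). In form: {"xyz": [[dx, dy, dz], ...], "turn": [turn, ...], "gripper": [gripper, ...]}. A call has 1 to 5 rows; each row shifts and turns the commanded pose from where the row before left it, along the tool's axes as they then stand; what a row does not reach is not made up. A row lasts 1/10 s, in which the tool goes at most 50 mm and 8.59 degrees, less where a joint would pass 70% of its speed; a pose out of reach is approached as far as the arm can. A call is refused whole if a number of a shift passes 50 or a number of a turn 0.15, either way. A call with a gripper value outside its range is refused whole. The fingers move at their own pace and stop on an object; "squeeze" is the grip in N (left out, the last holds). Time passes only in rows, so rows that do not move let the fingers close. It gives the time, the measured TCP pose, the force and the opening at its end, in the units of the state.
- env.state(): the state, without advancing time (a new reading comes with each control period).
- env.capture(name): name is "scene" or "top" or "wrist"; returns a dict with "pixels" (420x560x3 uint8, red, green, blue), "camera_matrix" (3x3 intrinsics, pixels), "R" (3x3) and "t" (3): a world point X has camera coordinates R X + t. Camera axes: x right, y down, z forward; pixel columns grow to the right and rows downward; lengths in mm; the calibration is good to about 2 mm. A picture is of the moment at which its call begins. There is no depth.
- env.close_job(): hands the job in, once; it reports no verdict.
The state is a dict: "clock": time; "joints": joint angles; "joint_velocities": joint speeds; "joint_efforts": joint torques, N m; "tool_pos": TCP position; "ee_rot": TCP orientation; "wrist_force": force on the tool from outside, world axes, zero at the start; "moment": the same for the moment, N m; "grip_width": opening from 0.0 (shut) to 1.0 (fully open).
Only numpy, scipy, OpenCV 4.12 (cv2) and the standard library are available. Lean on these libraries where they do the work, as an engineer would, in place of code of your own. Each camera call takes 0.05 s, during which the arm holds its last target.

## Working session

There is one attempt and no reset: what is moved stays moved. The work goes in short steps, Python scripts to look and compute and a tool call to move; the robot and the scene stay as the last step left them, time stands still between calls to the robot, and variables do not carry over. Pictures are saved under pics/ and viewed, and the job is handed in when it is done.

Besides the shell and the picture viewer there is one more tool, called after "Emit:" in YAML: its name, and indented under it one key for each argument. servo_tool: Moves the arm, as the interface text tells. Its arguments: {"type":"object","properties":{"xyz":{"type":"array","items":{"type":"array","items":{"type":"number"}}},"turn":{"type":"array","items":{"type":"number"}},"gripper":{"type":"array","items":{"type":"number"}},"squeeze":{"type":"number"}},"required":["xyz","turn","gripper"]}

```bash
ls; mkdir -p pics
cat > h.py <<'E'
from cell import env
import numpy as np, cv2
from scipy.spatial.transform import Rotation as Rot
def cap(n,f):
    c=env.capture(n); cv2.imwrite(f'pics/{f}.png',c['pixels'][:,:,::-1]); return c
def ray(c,u,v,z):
    K=np.array(c['camera_matrix']);R=np.array(c['R']);t=np.array(c['t'])
    d=R.T@np.linalg.inv(K)@np.array([u,v,1.]);o=-R.T@t
    return o+d*(z-o[2])/d[2]
def proj(c,X):
    K=np.array(c['camera_matrix']);p=K@(np.array(c['R'])@np.array(X,float)+np.array(c['t']));return p[:2]/p[2]
E
python3 - <<'E'
from h import *
import pickle
s=env.state();print(s)
d={}
for n in ['scene','top','wrist']:
    d[n]=cap(n,n+'0'); c=d[n]; print(n,-np.array(c['R']).T@np.array(c['t']),np.array(c['R']).round(2).tolist(),c['camera_matrix'])
pickle.dump(d,open('c0.pkl','wb'))
E
```

```text
pics
{'clock': 0.0, 'joints': array([-1.22371973,  0.6001561 , -0.00251832,  1.6001446 ,  0.00180184,
        0.94290661, -0.07978872]), 'joint_velocities': array([ 1.19082015e-03,  4.08057757e-04, -1.43914554e-04,  9.59225228e-05,
        1.26192653e-03,  2.21854270e-03, -8.85084659e-05]), 'joint_efforts': array([ 3.09018751e-04, -7.76437712e+01,  1.56450324e+00, -2.58009428e+01,
        1.22472807e-02,  9.02745291e-03, -5.01057389e-05]), 'tool_pos': array([297.95610943, 660.41339683, 230.38968956]), 'ee_rot': array([-6.60581847e-01, -3.07117379e+00,  2.51769043e-03]), 'wrist_force': array([-0.09945569, -0.49200554,  0.63889957]), 'moment': array([-0.04860912,  0.01722955, -0.02166698]), 'grip_width': 1.0010124108864118}
scene [1347.78043419 -568.26240536  816.19155207] [[0.59, 0.81, 0.02], [0.51, -0.35, -0.79], [-0.63, 0.48, -0.62]] [[460.26289071   0.         278.88012425]
 [  0.         460.26289071 210.30455637]
 [  0.           0.           1.        ]]
top [ 512.09521889   20.3587308  1497.89581808] [[0.02, -1.0, 0.01], [-1.0, -0.02, -0.05], [0.05, -0.01, -1.0]] [[488.91443578   0.         275.71167728]
 [  0.         488.91443578 196.72077184]
 [  0.           0.           1.        ]]
wrist [233.32008998 690.26214511 372.6132852 ] [[0.41, 0.91, -0.0], [0.88, -0.39, 0.28], [0.25, -0.12, -0.96]] [[289.56908668   0.         280.28443935]
 [  0.         289.56908668 209.86009375]
 [  0.           0.           1.        ]]
```

View pics/scene0.png

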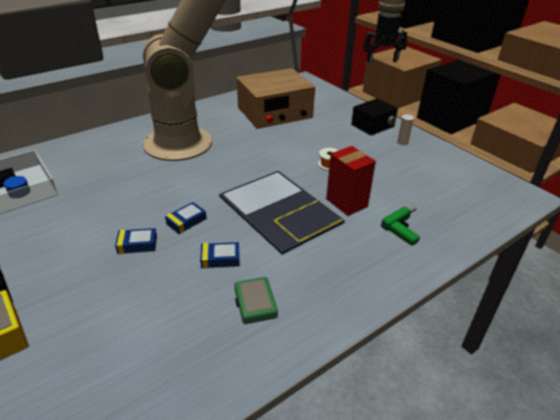

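View pics/top0.png

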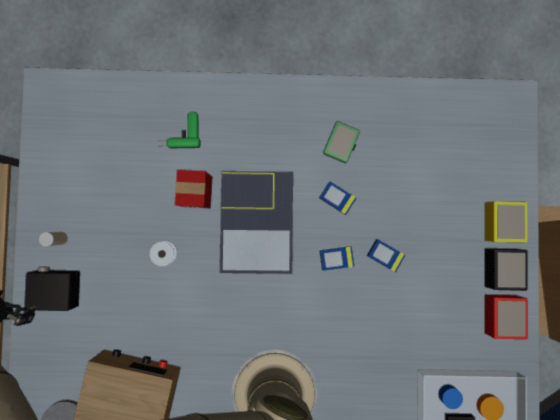

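View pics/wrist0.png

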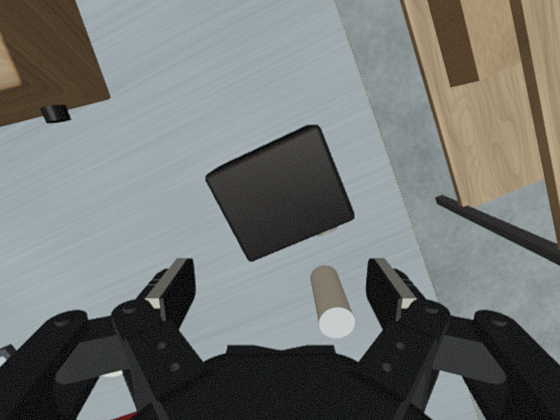

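```bash
cat > m.py <<'E'
from h import *
import pickle
d=pickle.load(open('c0.pkl','rb'))
from scipy.optimize import least_squares
c=d['top'];p=c['pixels']
hsv=cv2.cvtColor(p,cv2.COLOR_RGB2HSV)
def comps(m,amin):
    n,l,st,ce=cv2.connectedComponentsWithStats(m.astype(np.uint8))
    return [(l==i) for i in range(1,n) if st[i,4]>amin]
def rect(m):
    pts=np.argwhere(m)[:,::-1].astype(np.float32); r=cv2.minAreaRect(pts); return r
H,S,V=[hsv[:,:,i].astype(int) for i in range(3)]
for name,m in [('blue',(H>105)&(H<130)&(S>150)&(V>40)),('yellow',(H>22)&(H<35)&(S>130)),('red',((H<6)|(H>174))&(S>150)),('white',(V>150)&(S<40)),('dark',V<60),('green',(H>45)&(H<80)&(S>120))]:
    for k in comps(m,25):
        r=rect(k);
        print(name,k.sum(),[np.round(x,1) for x in r])
b=cv2.resize(p[150:285,150:420],None,fx=2.9,fy=2.9,interpolation=cv2.INTER_CUBIC);cv2.imwrite('pics/z0.png',b[:,:,::-1])
E
python3 m.py
```

```text
blue 170 [array([334.7, 196. ]), array([24.4, 18.8]), np.float64(32.5)]
blue 183 [array([383.1, 253.6]), array([25.6, 18.6]), np.float64(29.7)]
blue 183 [array([333.5, 258.6]), array([19.3, 24.7]), np.float64(82.9)]
blue 390 [array([450.3, 396.3]), array([24.7, 18.4]), np.float64(45.0)]
yellow 61 [array([347.7, 204.1]), array([ 3.1, 19.4]), np.float64(32.0)]
yellow 699 [array([505.5, 221.5]), array([39., 41.]), np.float64(90.0)]
yellow 60 [array([348.9, 256.5]), array([19.4,  3. ]), np.float64(81.9)]
yellow 58 [array([397. , 261.5]), array([ 3. , 18.7]), np.float64(29.7)]
red 862 [array([193.2, 188.3]), array([34.4, 35.7]), np.float64(3.7)]
red 722 [array([505.5, 316.5]), array([43., 41.]), np.float64(90.0)]
red 51 [array([162.5, 364. ]), array([6., 7.]), np.float64(90.0)]
white 205 [array([334.5, 195.2]), array([15.5, 13. ]), np.float64(33.7)]
white 2525 [array([255.5, 250. ]), array([38., 65.]), np.float64(90.0)]
white 139 [array([ 45.3, 238.8]), array([12.7, 12. ]), np.float64(45.0)]
white 478 [array([162.5, 253. ]), array([24.7, 26.2]), np.float64(45.0)]
white 206 [array([383.2, 
[... 697 characters left out ...]
rray([135.2, 362. ]), array([87.2, 16.5]), np.float64(12.3)]
dark 856 [array([ 12.9, 393.8]), array([66.4, 17.9]), np.float64(61.3)]
dark 471 [array([273.2, 381.7]), array([25.6, 50.1]), np.float64(86.6)]
dark 1319 [array([283.4, 400.5]), array([63.6, 32.6]), np.float64(17.1)]
dark 69 [array([443.7, 389.9]), array([ 6.8, 15.6]), np.float64(42.3)]
dark 686 [array([218., 404.]), array([108.,  30.]), np.float64(-0.0)]
dark 481 [array([549.5, 404. ]), array([30., 19.]), np.float64(90.0)]
dark 32 [array([ 68.3, 401.3]), array([16.3,  2.7]), np.float64(11.3)]
dark 170 [array([459.5, 416.5]), array([ 5., 29.]), np.float64(90.0)]
green 562 [array([183. , 129.5]), array([35., 32.]), np.float64(90.0)]
```

View pics/z0.png

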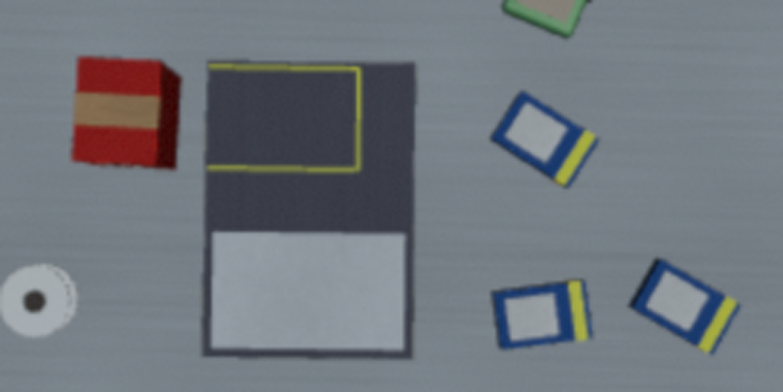

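```bash
cat > m2.py <<'E'
from h import *
import pickle
d=pickle.load(open('c0.pkl','rb'));c=d['top']
def P(pts,z): return np.array([ray(c,150+(u+.5)/2.9-.5,150+(v+.5)/2.9-.5,z)[:2] for u,v in pts])
D=P([(206,61),(415,63),(412,357),(203,355)],12)
print('deck',D.round(1),np.linalg.norm(D-np.roll(D,1,0),axis=1).round(1))
ang=np.mean([np.arctan2(*(D[0]-D[3])[::-1]),np.arctan2(*(D[1]-D[2])[::-1])])
print('deck c',D.mean(0),'ang',ang)
def show(n,pts,z):
    q=P(pts,z);e=[np.linalg.norm(q[i]-q[(i+1)%4]) for i in range(4)]
    a=[np.arctan2(*(q[i]-q[(i+1)%4])[::-1]) for i in range(4)]
    R=np.array([[np.cos(ang),np.sin(ang)],[-np.sin(ang),np.cos(ang)]])
    print(n,q.mean(0).round(1),np.round(e,1),np.round(a,2),'in deck',(R@(q.mean(0)-D.mean(0))).round(1))
show('carton',[(79,57),(161,61),(158,168),(72,159)],160)
show('k1',[(522,91),(598,135),(570,187),(493,137)],30)
show('k2',[(495,291),(583,280),(592,337),(500,348)],30)
show('k3',[(662,262),(739,300),(713,352),(636,308)],30)
show('spool',[(0,300),(35,264),(75,300),(35,336)],40)
sc=d['scene'];i=sc['pixels'][150:320,90:440];cv2.imwrite('pics/z1.png',cv2.resize(i,None,fx=2.28,fy=2.28,interpolation=2)[:,:,::-1])
E
python3 m2.py
```

```text
deck [[665.4 179.1]
 [668.5 -40.7]
 [361.1 -43.9]
 [358.4 173.5]] [307.1 219.8 307.4 217.5]
deck c [513.32731445  67.0156146 ] ang 0.014448239491876139
carton [600.6 245.4] [ 77.6 101.3  81.5  96.7] [ 1.55  0.   -1.65  3.11] in deck [ 89.9 177.1]
k1 [ 592.2 -177.2] [91.1 61.5 95.  56.7] [ 1.07 -0.48 -2.13  2.6 ] in deck [  75.3 -245.4]
k2 [ 409.9 -176.8] [91.7 59.2 95.6 58.6] [ 1.72  0.17 -1.43 -3.04] in deck [-107.  -242.3]
k3 [ 421.9 -326.4] [88.4 60.  91.  54.7] [ 1.13 -0.45 -2.07  2.64] in deck [ -97.1 -392.1]
spool [413.4 342.4] [50.8 55.2 54.4 51.4] [ 2.4   0.87 -0.81 -2.34] in deck [-95.9 276.8]
```

View pics/z1.png

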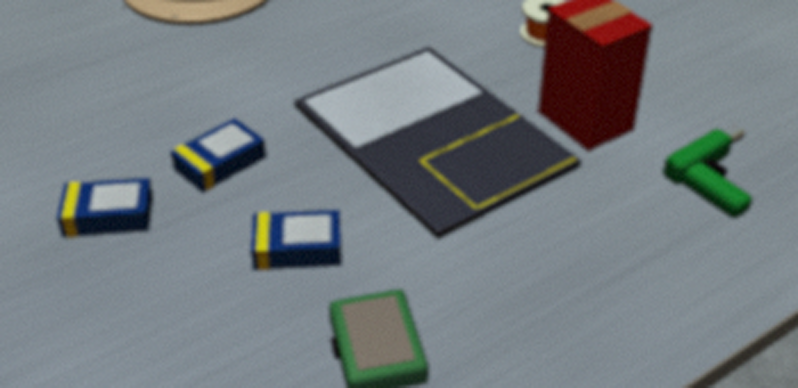

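```bash
cat > plan.py <<'E'
import sys
from h import *
DC=np.array([513.3,67.0]);DA=0.0145
def d2w(x,y):
    c,s=np.cos(DA),np.sin(DA);return DC+np.array([c*x-s*y,s*x+c*y])
def w2d(p):
    c,s=np.cos(DA),np.sin(DA);q=np.array(p)[:2]-DC;return np.array([c*q[0]+s*q[1],-s*q[0]+c*q[1]])
def rows(xyz,yaw=None,step=45,prt=True,start=None):
    """world target; yaw = tool y direction in world (mod pi)"""
    s=env.state();p=np.array(s['tool_pos']);R=Rot.from_rotvec(s['ee_rot']).as_matrix()
    y0=np.arctan2(R[1,1],R[0,1])
    dy=0 if yaw is None else (yaw-y0+np.pi/2)%np.pi-np.pi/2
    d=np.array(xyz,float)-p
    n=max(int(np.ceil(np.linalg.norm(d)/step)),int(np.ceil(abs(dy)/0.145)),1)
    X=[];T=[]
    for i in range(n):
        Ri=Rot.from_euler('z',dy*i/n).as_matrix()@R
        X.append(np.round(Ri.T@(d/n),1).tolist());T.append(round(-dy/n,3))
    print('from',p.round(1),'yaw',round(y0,3),'turn',round(dy,3),'n',n)
    print('xyz',X);print('turn',T)
def st():
    s=env.state();R=Rot.from_rotvec(s['ee_rot']).as_matrix()
    print(s['clock'],s['tool_pos'].round(1),'deck',w2d(s['tool_pos']).round(1),'yaw',round(np.arctan2(R[1,1],R[0,1]),3),'F',s['wrist_force'].round(1),'g',round(s['grip_width'],3),'J',s['joints'].round(2))
E
python3 -c "
from plan import *
a=d2w(90,290);print(a);rows([*a,230],DA+np.pi/2)"
```

```text
[599.08568626 358.27446856]
from [298.  660.5 230.6] yaw 1.147 turn 0.438 n 10
xyz [[-39.9, -15.2, 0.1], [-39.2, -16.9, 0.1], [-38.4, -18.6, 0.1], [-37.5, -20.3, 0.1], [-36.6, -21.9, 0.1], [-35.6, -23.5, 0.1], [-34.6, -25.0, 0.1], [-33.4, -26.5, 0.1], [-32.2, -27.9, 0.1], [-31.0, -29.3, 0.1]]
turn [np.float64(-0.044), np.float64(-0.044), np.float64(-0.044), np.float64(-0.044), np.float64(-0.044), np.float64(-0.044), np.float64(-0.044), np.float64(-0.044), np.float64(-0.044), np.float64(-0.044)]
```

Emit:
servo_tool:
  xyz:
    - [-40, -15, 0]
    - [-39, -17, 0]
    - [-38, -19, 0]
    - [-37.5, -20, 0]
    - [-36.5, -22, 0]
  turn: [-0.044, -0.044, -0.044, -0.044, -0.044]
  gripper: [1, 1, 1, 1, 1]

```text
clock: 0.65
tool_pos: [449.1, 508.4, 231.1]
ee_rot: [-0.316, -3.126, 0.001]
wrist_force: [-0.1, 1.0, 0.5]
grip_width: 0.998
```

Emit:
servo_tool:
  xyz:
    - [-35.5, -23.5, 0]
    - [-34.5, -25, 0]
    - [-33.5, -26.5, 0]
    - [-32, -28, 0]
    - [-31, -29, 0]
  turn: [-0.044, -0.044, -0.044, -0.044, -0.044]
  gripper: [1, 1, 1, 1, 1]

```text
clock: 1.15
tool_pos: [599.5, 357.7, 231.1]
ee_rot: [0.028, -3.141, 0.0]
wrist_force: [-0.5, 0.3, 0.0]
grip_width: 1.0
```

```bash
python3 -c "
from plan import *
st();a=d2w(92,290);rows([*a,30],DA+np.pi/2);cap('wrist','w1');cap('top','t1')"
```

```text
1.15 [599.5 357.7 231.1] deck [ 90.4 289.4] yaw 1.589 F [-0.5  0.3  0. ] g 1.0 J [-0.54  0.57 -0.12  1.66  0.08  0.92  0.89]
from [599.5 357.7 231.1] yaw 1.589 turn -0.004 n 5
xyz [[-0.3, 0.1, 40.2], [-0.3, 0.1, 40.2], [-0.3, 0.1, 40.2], [-0.3, 0.1, 40.2], [-0.3, 0.1, 40.2]]
turn [np.float64(0.001), np.float64(0.001), np.float64(0.001), np.float64(0.001), np.float64(0.001)]
```

View pics/w1.png

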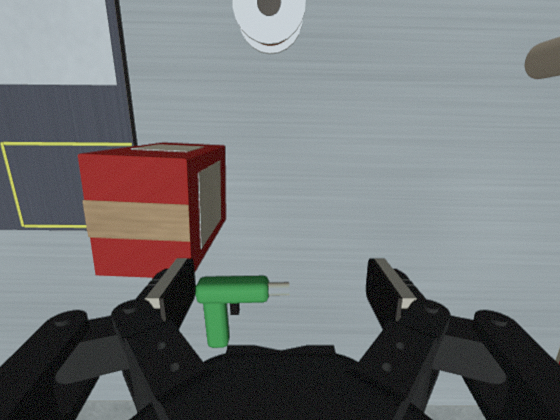

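```bash
python3 -c "
from plan import *
import pickle
w=env.capture('wrist')
print('tcp',proj(w,env.state()['tool_pos']), proj(w,[599.5,357.7,25]))
for u,v in [(200,285),(268,290),(288,283),(215,345),(230,345)]: print(ray(w,u,v,17).round(0))
for u,v in [(80,155),(189,158),(199,274),(96,272)]:print('carton',w2d(ray(w,u,v,160)).round(1))
"
```

```text
tcp [286.16372535 257.98620116] [285.71459597 182.1467929 ]
[747. 241.  17.]
[754. 335.  17.]
[742. 363.  17.]
[847. 256.  17.]
[847. 278.  17.]
carton [ 43.5 138. ]
carton [ 46.2 217.2]
carton [140.4 216.4]
carton [138.2 132. ]
```

View pics/t1.png

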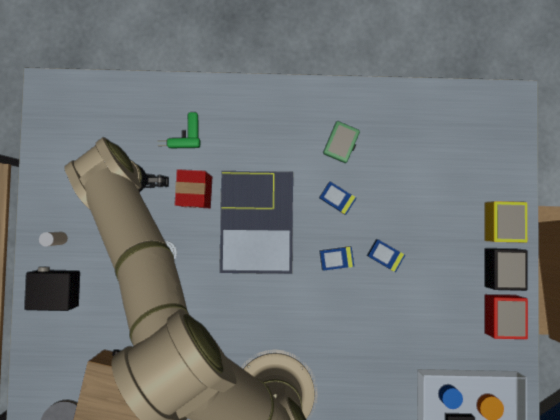

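Emit:
servo_tool:
  xyz:
    - [0, 16, 30]
    - [0, 0, 45]
    - [0, 0, 45]
    - [0, 0, 45]
    - [0, 0, 35]
  turn: [0, 0, 0, 0, 0]
  gripper: [1, 1, 1, 1, 1]

```text
clock: 1.8
tool_pos: [596.1, 376.2, 28.6]
ee_rot: [0.028, -3.139, 0.001]
wrist_force: [-0.2, -0.3, 0.1]
grip_width: 0.999
```

```bash
python3 -c "
from plan import *
st();cap('wrist','w2');cap('scene','s2')"
```

```text
1.8 [596.1 376.2  28.6] deck [ 87.3 308. ] yaw 1.588 F [-0.2 -0.3  0.1] g 0.999 J [-0.58  0.81 -0.1   1.77  0.13  0.57  0.83]
```

View pics/w2.png

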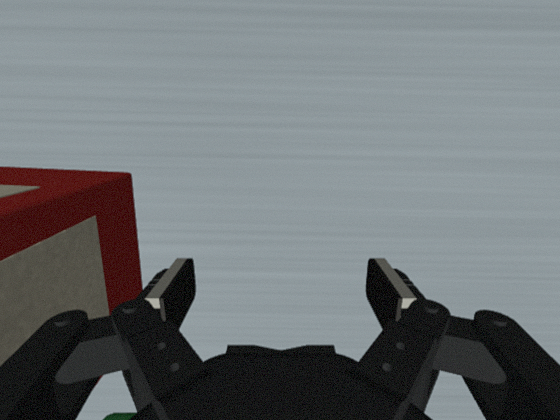

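View pics/s2.png

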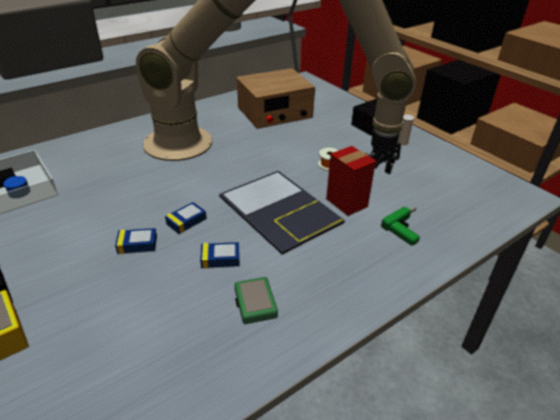

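Emit:
servo_tool:
  xyz:
    - [-4, -8, 12]
    - [0, -8, 12]
    - [0, -6, 0]
    - [0, -4, 0]
  turn: [0, 0, 0, 0]
  gripper: [1, 1, 1, 1]

```text
clock: 2.3
tool_pos: [603.3, 349.1, 8.5]
ee_rot: [-0.024, 3.14, 0.002]
wrist_force: [-0.5, 3.1, 1.4]
grip_width: 0.999
```

Emit:
servo_tool:
  xyz:
    - [0, -4, 0]
    - [0, -4, 0]
    - [0, -4, 0]
    - [0, -4, 0]
  turn: [0, 0, 0, 0]
  gripper: [1, 1, 1, 1]

```text
clock: 2.7
tool_pos: [603.1, 333.1, 7.6]
ee_rot: [-0.026, 3.141, 0.001]
wrist_force: [0.8, 2.9, 1.7]
grip_width: 1.0
```

```bash
cat > zs.py <<'E'
from plan import *
import sys
st();c=env.capture('scene')
a=[int(v) for v in sys.argv[2:6]] if len(sys.argv)>2 else [280,120,420,260]
i=c['pixels'][a[1]:a[3],a[0]:a[2]];f=min(790/i.shape[1],590/i.shape[0]);print('scale',f)
cv2.imwrite(f'pics/{sys.argv[1]}.png',cv2.resize(i,None,fx=f,fy=f,interpolation=2)[:,:,::-1])
E
python3 zs.py s3
```

```text
2.7 [603.1 333.1   7.6] deck [ 93.7 264.8] yaw 1.587 F [0.8 2.9 1.7] g 1.0 J [-0.53  0.83 -0.1   1.81  0.14  0.51  0.87]
scale 4.214285714285714
```

View pics/s3.png

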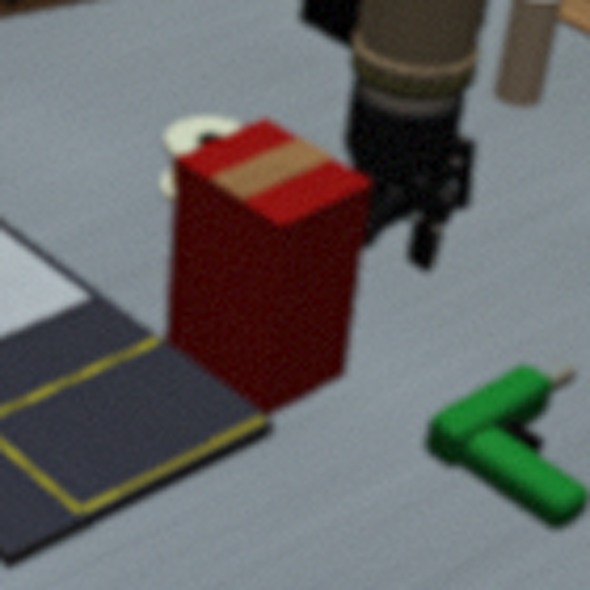

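Emit:
servo_tool:
  xyz:
    - [0, -3, 0]
    - [0, -2, 0]
  turn: [0, 0]
  gripper: [1, 1]

```text
clock: 2.95
tool_pos: [603.2, 329.7, 7.7]
ee_rot: [-0.026, 3.141, 0.003]
wrist_force: [-0.2, 9.2, 4.4]
grip_width: 1.004
```

Emit:
servo_tool:
  xyz:
    - [0, -2, 0]
    - [0, -2, 0]
  turn: [0, 0]
  gripper: [1, 1]

```text
clock: 3.15
tool_pos: [603.4, 326.4, 8.0]
ee_rot: [-0.028, 3.14, 0.004]
wrist_force: [0.9, 7.0, 4.2]
grip_width: 1.001
```

```bash
python3 zs.py s4
```

```text
3.15 [603.4 326.4   8. ] deck [ 93.9 258.1] yaw 1.588 F [0.9 7.  4.2] g 1.001 J [-0.52  0.82 -0.1   1.82  0.15  0.5   0.88]
scale 4.214285714285714
```

View pics/s4.png

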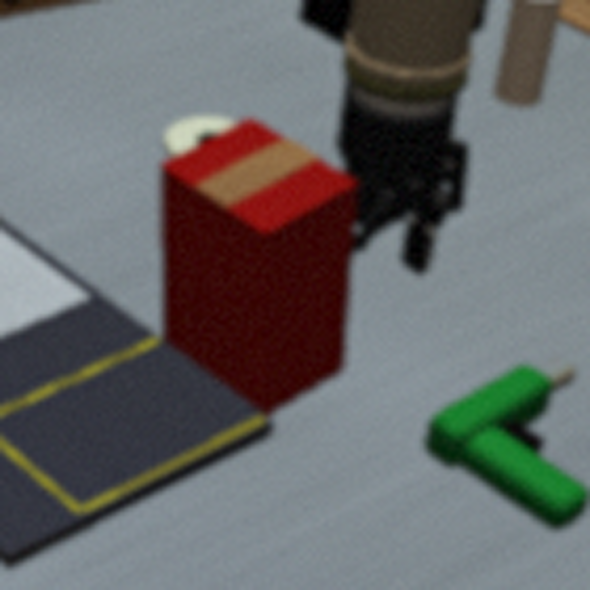

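Emit:
servo_tool:
  xyz:
    - [0, 15, 0]
    - [0, 5, -40]
    - [0, 0, -40]
    - [0, -10, 0]
    - [0, -10, 0]
  turn: [0, 0, 0, 0, 0]
  gripper: [1, 1, 1, 1, 1]

```text
clock: 3.7
tool_pos: [603.2, 324.5, 88.0]
ee_rot: [-0.026, 3.14, 0.001]
wrist_force: [-0.1, 0.6, 0.2]
grip_width: 1.001
```

Emit:
servo_tool:
  xyz:
    - [0, -8, 0]
    - [0, -8, 0]
    - [0, -8, 0]
    - [0, -8, 0]
  turn: [0, 0, 0, 0]
  gripper: [1, 1, 1, 1]

```text
clock: 4.1
tool_pos: [603.3, 291.3, 86.5]
ee_rot: [0.025, -3.14, 0.001]
wrist_force: [0.6, -0.4, 0.6]
grip_width: 1.002
```

```bash
python3 zs.py s5
```

```text
4.1 [603.3 291.3  86.5] deck [ 93.3 223. ] yaw 1.587 F [ 0.6 -0.4  0.6] g 1.002 J [-0.46  0.7  -0.12  1.83  0.13  0.61  0.93]
scale 4.214285714285714
```

View pics/s5.png

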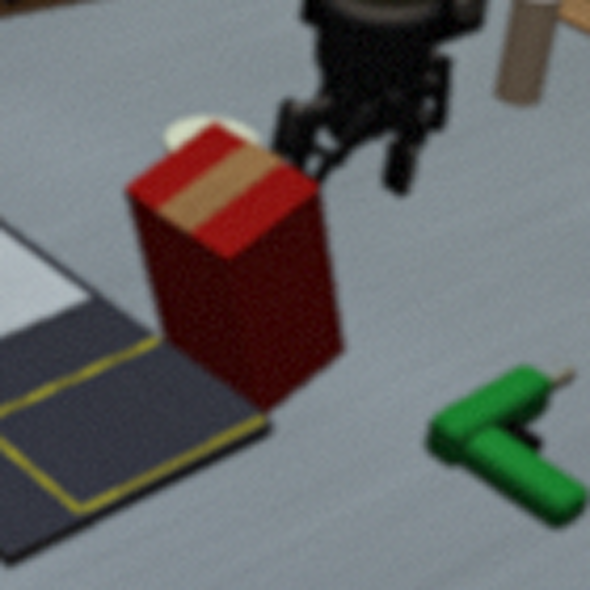

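Emit:
servo_tool:
  xyz:
    - [0, -7, 0]
    - [0, -7, 0]
    - [0, -6, 0]
    - [0, -5, 0]
    - [0, -5, 0]
  turn: [0, 0, 0, 0, 0]
  gripper: [1, 1, 1, 1, 1]

```text
clock: 4.65
tool_pos: [604.0, 261.6, 87.2]
ee_rot: [0.025, -3.141, 0.001]
wrist_force: [-0.1, -0.4, 0.6]
grip_width: 0.995
```

```bash
python3 zs.py s6
```

```text
4.65 [604.  261.6  87.2] deck [ 93.5 193.2] yaw 1.587 F [-0.1 -0.4  0.6] g 0.995 J [-0.42  0.69 -0.12  1.86  0.14  0.6   0.96]
scale 4.214285714285714
```

View pics/s6.png

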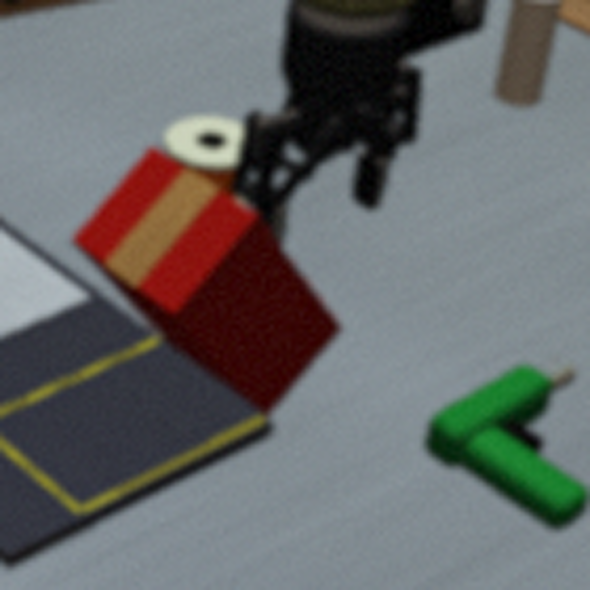

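Past balance, falling. Let it settle while staying clear.

Emit:
servo_tool:
  xyz:
    - [0, 5, -10]
    - [0, 5, -10]
    - [0, 0, -10]
    - [0, 0, -10]
    - [0, 0, 0]
  turn: [0, 0, 0, 0, 0]
  gripper: [1, 1, 1, 1, 1]

```text
clock: 5.2
tool_pos: [604.8, 272.8, 129.4]
ee_rot: [-0.026, 3.139, 0.002]
wrist_force: [0.2, 0.2, -0.2]
grip_width: 0.999
```

```bash
python3 zs.py s7
```

```text
5.2 [604.8 272.8 129.4] deck [ 94.5 204.5] yaw 1.587 F [ 0.2  0.2 -0.2] g 0.999 J [-0.42  0.64 -0.13  1.83  0.13  0.68  0.96]
scale 4.214285714285714
```

View pics/s7.png

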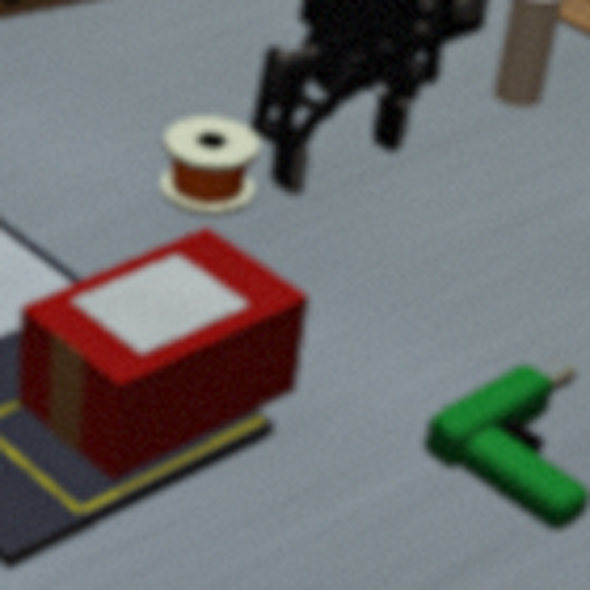

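```bash
python3 -c "
from plan import *
c=env.capture('scene');f=4.2143
q=np.array([w2d(ray(c,280+u/f,120+v/f,92)) for u,v in [(205,230),(307,297),(122,385),(22,312)]]);print(q.round(1),q.mean(0))
a=ray(c,0,0,0)
rows([*d2w(-107,-242),230],0)
"
```

```text
[[ 47.6 136. ]
 [144.  137.3]
 [144.5 -18.7]
 [ 49.8 -22. ]] [96.4725768  58.15463078]
from [604.1 272.2 127.8] yaw 1.587 turn 1.555 n 12
xyz [[16.8, -37.1, -8.5], [21.4, -34.6, -8.5], [25.7, -31.6, -8.5], [29.6, -28.0, -8.5], [33.0, -23.9, -8.5], [35.8, -19.5, -8.5], [38.0, -14.7, -8.6], [39.6, -9.7, -8.6], [40.5, -4.5, -8.6], [40.7, 0.8, -8.6], [40.3, 6.1, -8.5], [39.2, 11.2, -8.5]]
turn [np.float64(-0.13), np.float64(-0.13), np.float64(-0.13), np.float64(-0.13), np.float64(-0.13), np.float64(-0.13), np.float64(-0.13), np.float64(-0.13), np.float64(-0.13), np.float64(-0.13), np.float64(-0.13), np.float64(-0.13)]
```

```bash
python3 -c "
from plan import *
rows([430,-180,230],0.15,step=48)
"
```

```text
from [604.1 272.2 127.8] yaw 1.587 turn -1.437 n 11
xyz [[16.5, -40.8, -9.3], [11.0, -42.6, -9.3], [5.4, -43.7, -9.3], [-0.4, -44.0, -9.3], [-6.1, -43.6, -9.3], [-11.7, -42.5, -9.3], [-17.2, -40.6, -9.3], [-22.3, -38.0, -9.3], [-27.1, -34.8, -9.3], [-31.4, -30.9, -9.3], [-35.1, -26.6, -9.3]]
turn [np.float64(0.131), np.float64(0.131), np.float64(0.131), np.float64(0.131), np.float64(0.131), np.float64(0.131), np.float64(0.131), np.float64(0.131), np.float64(0.131), np.float64(0.131), np.float64(0.131)]
```

Emit:
servo_tool:
  xyz:
    - [0, 0, -45]
    - [0, 0, -45]
    - [16.5, -41, 0]
    - [11, -42.5, 0]
    - [5.5, -43.5, 0]
  turn: [0, 0, 0.131, 0.131, 0.131]
  gripper: [1, 1, 1, 1, 1]

```text
clock: 5.8
tool_pos: [555.5, 147.6, 217.2]
ee_rot: [0.596, 3.084, -0.0]
wrist_force: [0.6, -0.6, -0.5]
grip_width: 1.0
```

Emit:
servo_tool:
  xyz:
    - [-0.5, -44, 0]
    - [-6, -43.5, 0]
    - [-11.5, -42.5, 0]
    - [-17, -40.5, 0]
    - [-22.5, -38, 0]
  turn: [0.131, 0.131, 0.131, 0.131, 0.131]
  gripper: [1, 1, 1, 1, 1]

```text
clock: 6.3
tool_pos: [475.7, -57.5, 217.1]
ee_rot: [-1.557, -2.728, 0.0]
wrist_force: [0.6, 0.3, -0.0]
grip_width: 1.001
```

Emit:
servo_tool:
  xyz:
    - [-27, -35, 0]
    - [-31.5, -31, 0]
    - [-35, -26.5, 0]
    - [0, 0, 0]
  turn: [0.131, 0.131, 0.131, 0]
  gripper: [1, 1, 1, 1]

```text
clock: 6.7
tool_pos: [426.1, -184.1, 217.3]
ee_rot: [2.067, 2.365, -0.003]
wrist_force: [-0.4, 1.1, 0.6]
grip_width: 1.002
```

```bash
python3 -c "
from plan import *
st();c=cap('wrist','w5');t=cap('top','t5')
import pickle;pickle.dump(c,open('w5.pkl','wb'))
"
```

```text
6.7 [ 426.1 -184.1  217.3] deck [ -90.9 -249.8] yaw 0.134 F [-0.4  1.1  0.6] g 1.002 J [ 0.07  0.32  0.28  2.21 -0.14  0.63  0.59]
```

View pics/w5.png

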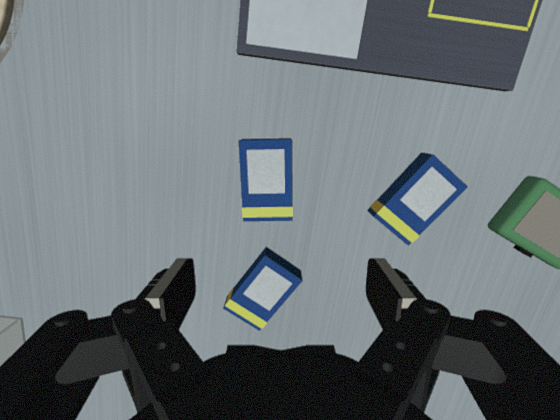

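```bash
python3 -c "
from plan import *
import pickle;c=pickle.load(open('w5.pkl','rb'))
def q(n,p,z=30):
    a=np.array([ray(c,u,v,z)[:2] for u,v in p]);e=np.linalg.norm(a-np.roll(a,-1,0),axis=1);m=a.mean(0)
    ax=(a[2]+a[3]-a[0]-a[1])/2
    print(n,m.round(1),e.round(1),'dir',round(np.arctan2(ax[1],ax[0]),3),'deck',w2d(m).round(1))
q('k2',[(240,141),(292,139),(294,217),(244,218)])
q('k3',[(266,258),(302,280),(264,329),(225,307)])
q('k1',[(433,157),(467,185),(411,243),(376,213)])
print([w2d(ray(c,u,v,12)).round(1) for u,v in [(239,52),(513,89)]])
i=c['pixels'][120:350,200:500];cv2.imwrite('pics/z5.png',cv2.resize(i,None,fx=2.6,fy=2.6,interpolation=2)[:,:,::-1])
"
```

```text
k2 [ 410.  -175.8] [57.6 90.6 59.8 89.7] dir -1.41 deck [-106.8 -241.3]
k3 [ 423.6 -325. ] [54.9 89.3 61.3 89.5] dir -2.062 deck [ -95.4 -390.7]
k1 [ 591.6 -175.5] [54.4 91.1 60.3 87.7] dir -2.123 deck [  74.7 -243.6]
[array([-152.8, -109.3]), array([ 152.7, -109.9])]
```

View pics/z5.png

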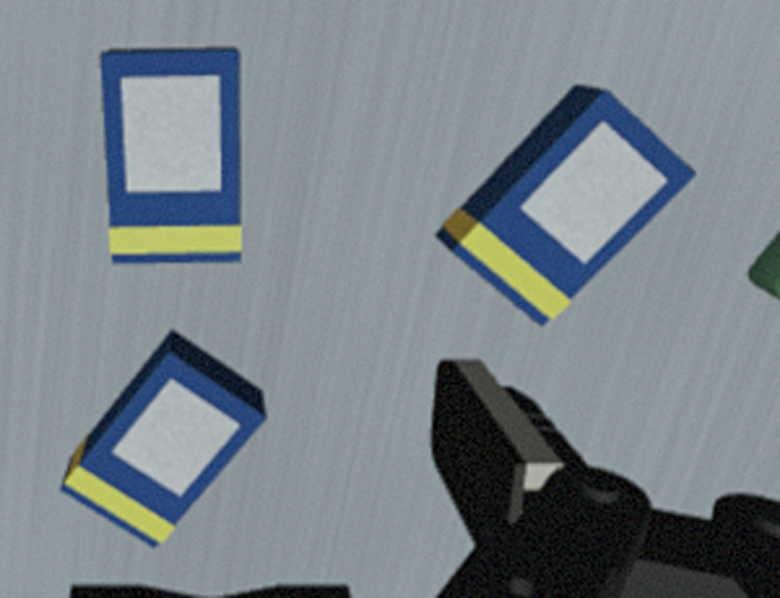

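```bash
python3 -c "
from plan import *
m=np.array([410,-176.3])+36*np.array([.16,-.987]);print(m)
rows([*m,60],0.16,step=48)
"
```

```text
[ 415.76  -211.832]
from [ 428.3 -179.9  217.1] yaw 0.144 turn 0.016 n 4
xyz [[-7.5, -4.2, 39.3], [-7.4, -4.3, 39.3], [-7.4, -4.3, 39.3], [-7.4, -4.3, 39.3]]
turn [np.float64(-0.004), np.float64(-0.004), np.float64(-0.004), np.float64(-0.004)]
```

Emit:
servo_tool:
  xyz:
    - [-7.5, -4, 39]
    - [-7.5, -4.5, 39]
    - [-7.5, -4, 39]
    - [-7.5, -4.5, 39]
  turn: [-0.004, -0.004, -0.004, -0.004]
  gripper: [1, 1, 1, 1]

```text
clock: 7.2
tool_pos: [417.5, -210.0, 59.8]
ee_rot: [2.029, 2.398, 0.002]
wrist_force: [0.7, -0.7, 0.0]
grip_width: 1.003
```

Emit:
servo_tool:
  xyz:
    - [0, 0, 26]
    - [0, 0, 26]
    - [0, 0, 0]
  turn: [0, 0, 0]
  gripper: [1, 1, 1]

```text
clock: 7.5
tool_pos: [415.8, -209.3, 7.1]
ee_rot: [-2.026, -2.39, 0.001]
wrist_force: [-1.0, 0.7, -0.3]
grip_width: 1.0
```

```bash
python3 zs.py s8 90 150 250 270; python3 -c "
from h import *
cap('wrist','w8')"
```

```text
7.5 [ 415.8 -209.3    7.1] deck [-101.5 -274.9] yaw 0.165 F [-1.   0.7 -0.3] g 1.0 J [ 0.31  0.71  0.05  2.34 -0.36  0.11  0.87]
scale 4.916666666666667
```

View pics/s8.png

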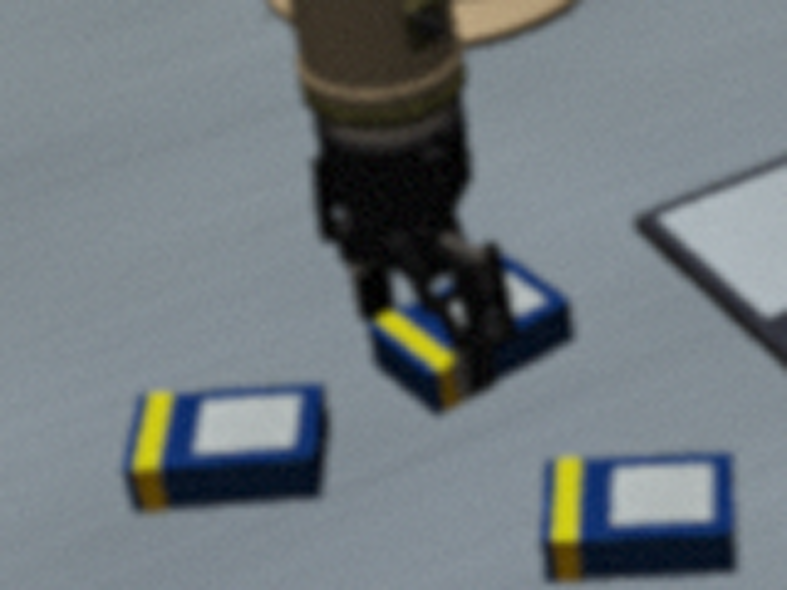

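View pics/w8.png

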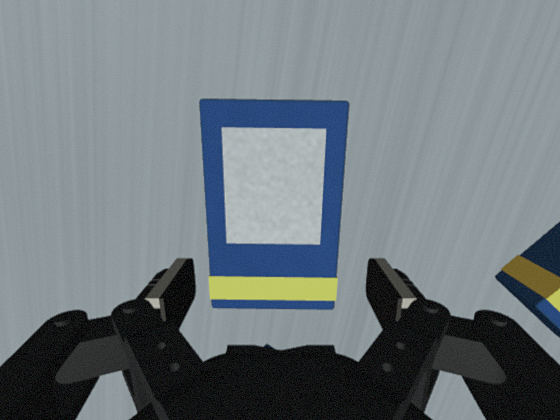

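Emit:
servo_tool:
  xyz:
    - [0, 0, 0]
    - [0, 0, 0]
    - [0, 0, 0]
    - [0, 0, 0]
    - [0, 0, 0]
  turn: [0, 0, 0, 0, 0]
  gripper: [0.5, 0.5, 0.5, 0.5, 0.5]
  squeeze: 20

```text
clock: 8.1
tool_pos: [417.9, -211.8, 11.3]
ee_rot: [2.032, 2.393, 0.001]
wrist_force: [-0.8, 0.5, 6.3]
grip_width: 0.701
```

Emit:
servo_tool:
  xyz:
    - [0, 0, -10]
    - [0, 0, -15]
    - [0, 0, -15]
    - [0, 0, -20]
    - [0, 0, 0]
  turn: [0, 0, 0, 0, 0]
  gripper: [0.5, 0.5, 0.5, 0.5, 0.5]

```text
clock: 8.6
tool_pos: [418.1, -212.1, 72.7]
ee_rot: [2.032, 2.391, 0.002]
wrist_force: [-0.1, -0.5, -2.2]
grip_width: 0.701
```

```bash
python3 zs.py s9 90 150 250 270; python3 -c "
from h import *
cap('wrist','w9')"
```

```text
8.6 [ 418.1 -212.1   72.7] deck [ -99.2 -277.7] yaw 0.162 F [-0.1 -0.5 -2.2] g 0.701 J [ 0.24  0.58  0.15  2.32 -0.33  0.26  0.85]
scale 4.916666666666667
```

View pics/s9.png

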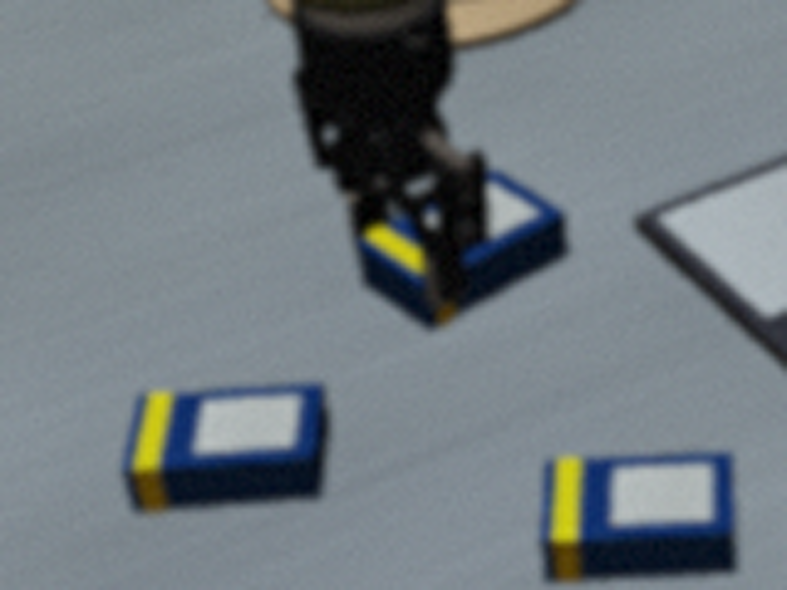

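View pics/w9.png

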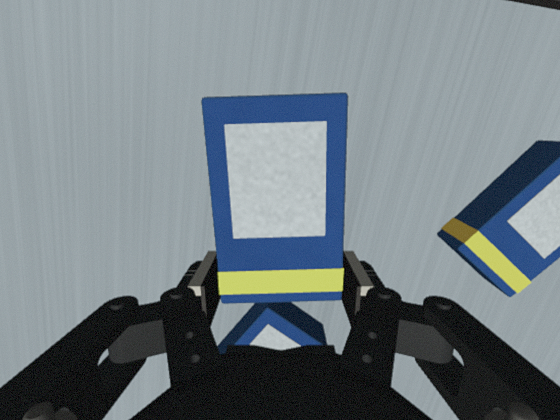

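Emit:
servo_tool:
  xyz:
    - [0, 0, 0]
    - [0, 0, 0]
    - [0, 0, 0]
  turn: [0, 0, 0]
  gripper: [0.69, 0.69, 0.69]

```text
clock: 9.0
tool_pos: [416.7, -211.7, 69.3]
ee_rot: [-2.033, -2.392, 0.001]
wrist_force: [-0.5, 0.8, -2.0]
grip_width: 0.694
```

```bash
python3 -c "
from h import *
cap('wrist','w10')"
```

```text
(no output)
```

View pics/w10.png

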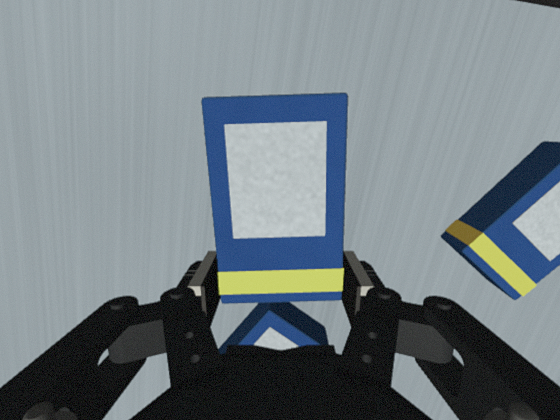

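Emit:
servo_tool:
  xyz:
    - [0, 0, 0]
    - [0, 0, 0]
    - [0, 0, 0]
  turn: [0, 0, 0]
  gripper: [0.697, 0.697, 0.697]

```text
clock: 9.35
tool_pos: [417.0, -211.7, 69.8]
ee_rot: [-2.034, -2.393, 0.001]
wrist_force: [0.6, 1.3, -1.2]
grip_width: 0.697
```

```bash
python3 -c "
from h import *
cap('wrist','w11')"
```

```text
(no output)
```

View pics/w11.png

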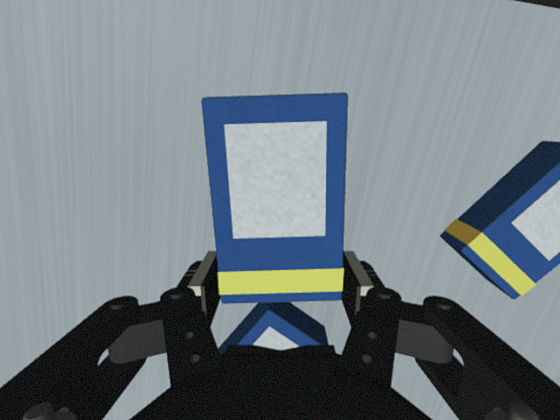

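Emit:
servo_tool:
  xyz:
    - [0, 0, 0]
    - [0, 0, 0]
  turn: [0, 0]
  gripper: [0.702, 0.702]

```text
clock: 9.6
tool_pos: [417.0, -211.7, 69.9]
ee_rot: [-2.034, -2.393, 0.0]
wrist_force: [-0.8, 0.1, -1.8]
grip_width: 0.703
```

```bash
python3 -c "
from h import *
cap('wrist','w12')"
```

```text
(no output)
```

View pics/w12.png

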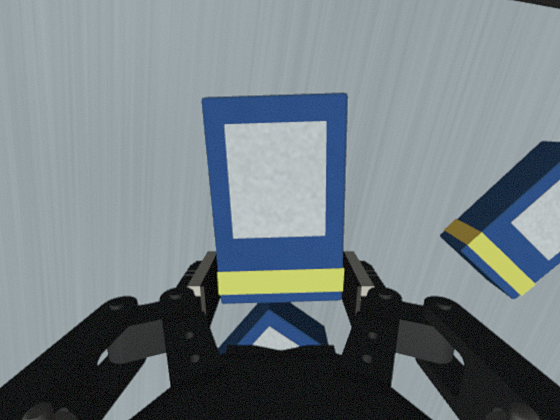

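Emit:
servo_tool:
  xyz:
    - [0, 0, 0]
    - [0, 0, 0]
  turn: [0, 0]
  gripper: [0.706, 0.706]

```text
clock: 9.85
tool_pos: [417.1, -211.8, 69.9]
ee_rot: [-2.034, -2.393, 0.0]
wrist_force: [0.0, -0.1, -0.1]
grip_width: 0.705
```

```bash
python3 -c "
from h import *
cap('wrist','w13')"
```

```text
(no output)
```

View pics/w13.png

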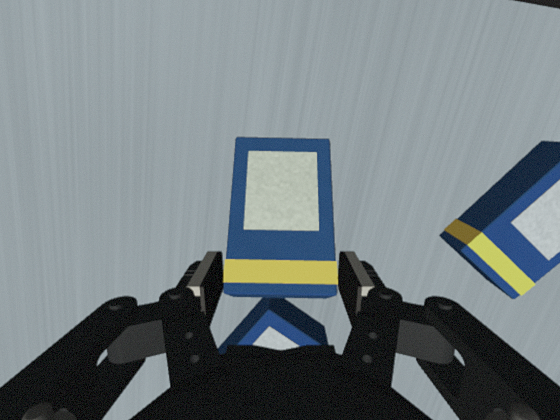

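Emit:
servo_tool:
  xyz:
    - [0, 0, 0]
    - [0, 0, 0]
  turn: [0, 0]
  gripper: [0.69, 0.69]

```text
clock: 10.1
tool_pos: [417.1, -211.7, 69.9]
ee_rot: [-2.034, -2.393, 0.0]
wrist_force: [-0.1, 0.5, -0.6]
grip_width: 0.69
```

```bash
python3 zs.py s14 90 150 250 270;python3 -c "
from h import *
cap('wrist','w14')"
```

```text
10.1 [ 417.1 -211.7   69.9] deck [-100.3 -277.3] yaw 0.162 F [-0.1  0.5 -0.6] g 0.69 J [ 0.24  0.59  0.15  2.32 -0.33  0.26  0.85]
scale 4.916666666666667
```

View pics/w14.png

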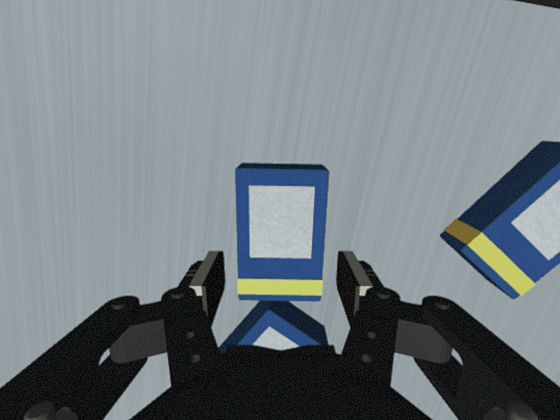

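View pics/s14.png

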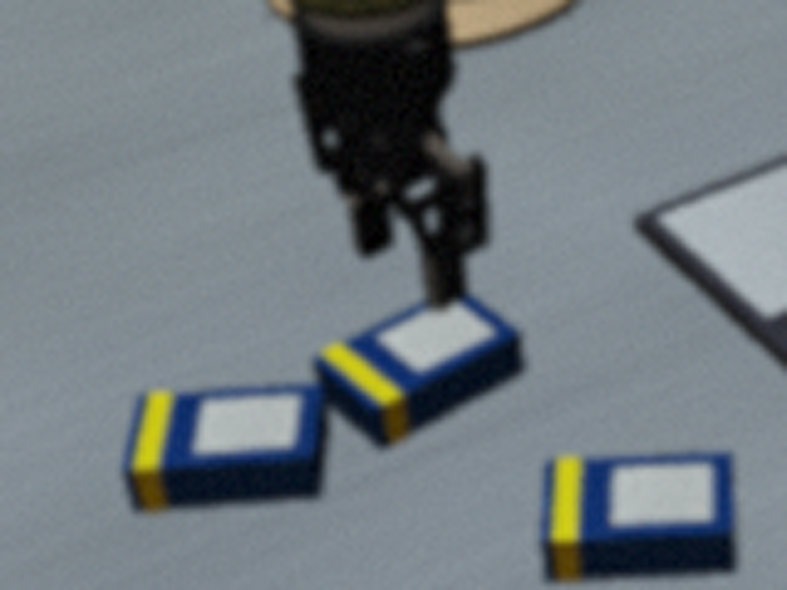

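```bash
python3 -c "
from plan import *
rows([560,-195,180],-0.55,step=48)
"
```

```text
from [ 417.1 -211.7   69.9] yaw 0.162 turn -0.712 n 5
xyz [[-1.3, 28.7, -22.0], [2.8, 28.6, -22.0], [6.8, 27.9, -22.0], [10.7, 26.7, -22.0], [14.4, 24.9, -22.0]]
turn [np.float64(0.142), np.float64(0.142), np.float64(0.142), np.float64(0.142), np.float64(0.142)]
```

Emit:
servo_tool:
  xyz:
    - [-1.5, 28.5, -22]
    - [3, 28.5, -22]
    - [7, 28, -22]
    - [10.5, 26.5, -22]
    - [14.5, 25, -22]
  turn: [0.142, 0.142, 0.142, 0.142, 0.142]
  gripper: [1, 1, 1, 1, 1]

```text
clock: 10.7
tool_pos: [560.5, -194.3, 180.9]
ee_rot: [-2.743, -1.529, 0.001]
wrist_force: [0.9, -0.7, -0.4]
grip_width: 1.003
```

Emit:
servo_tool:
  xyz:
    - [0, 0, 0]
    - [0, 0, 0]
  turn: [0, 0]
  gripper: [1, 1]

```text
clock: 10.9
tool_pos: [559.7, -194.3, 179.6]
ee_rot: [-2.737, -1.541, 0.001]
wrist_force: [-0.3, 0.0, -0.0]
grip_width: 1.002
```

```bash
python3 -c "
from plan import *
st();c=cap('wrist','w15')
import pickle;pickle.dump(c,open('w15.pkl','wb'))
"
```

```text
10.9 [ 559.7 -194.3  179.6] deck [  42.7 -261.9] yaw -0.545 F [-0.3  0.  -0. ] g 1.002 J [-0.14  0.56  0.58  1.98 -0.45  0.72  0.16]
```

View pics/w15.png

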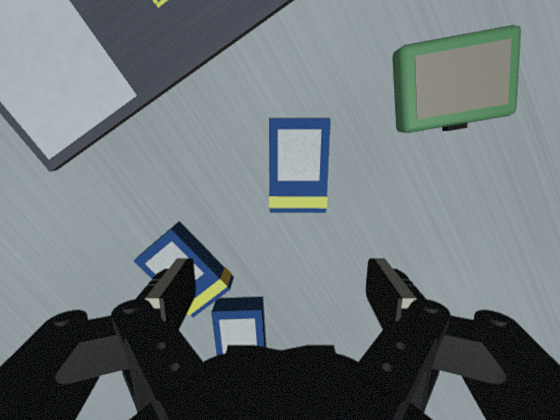

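```bash
cat > kq.py <<'E'
from plan import *
import pickle,sys
def kit(c,p,off,tz,z=30):
    a=np.array([ray(c,u,v,z)[:2] for u,v in p]);e=np.linalg.norm(a-np.roll(a,-1,0),axis=1);m=a.mean(0)
    ax=(a[2]+a[3]-a[0]-a[1])/2;th=np.arctan2(ax[1],ax[0])
    print(m.round(1),e.round(1),'dir',round(th,3),'deck',w2d(m).round(1))
    g=m+off*np.array([np.cos(th),np.sin(th)]);rows([*g,tz],th+np.pi/2)
E
python3 -c "
from kq import *
c=pickle.load(open('w15.pkl','rb'))
kit(c,[(270,119),(330,118),(327,211),(270,212)],42,60)
kit(c,[(270,119),(330,118),(327,211),(270,212)],42,18)"
```

```text
[ 591.9 -177.5] [57.6 93.2 59.9 93.4] dir -2.114 deck [  75.1 -245.7]
from [ 558.6 -194.5  179.2] yaw -0.546 turn 0.003 n 3
xyz [[-3.4, 6.7, 39.7], [-3.4, 6.7, 39.7], [-3.4, 6.7, 39.7]]
turn [np.float64(-0.001), np.float64(-0.001), np.float64(-0.001)]
[ 591.9 -177.5] [57.6 93.2 59.9 93.4] dir -2.114 deck [  75.1 -245.7]
from [ 558.6 -194.5  179.2] yaw -0.546 turn 0.003 n 4
xyz [[-2.5, 5.0, 40.3], [-2.5, 5.0, 40.3], [-2.5, 5.0, 40.3], [-2.5, 5.0, 40.3]]
turn [np.float64(-0.001), np.float64(-0.001), np.float64(-0.001), np.float64(-0.001)]
```

Emit:
servo_tool:
  xyz:
    - [-2.5, 5, 40]
    - [-2.5, 5, 40]
    - [-2.5, 5, 40]
    - [-2.5, 5, 40]
    - [0, 0, 0]
  turn: [0, 0, 0, 0, 0]
  gripper: [1, 1, 1, 1, 1]

```text
clock: 11.45
tool_pos: [567.2, -213.8, 15.0]
ee_rot: [-2.734, -1.532, 0.01]
wrist_force: [-0.8, -0.1, -0.3]
grip_width: 0.996
```

Emit:
servo_tool:
  xyz:
    - [0, 0, 0]
    - [0, 0, 0]
    - [0, 0, 0]
    - [0, 0, 0]
  turn: [0, 0, 0, 0]
  gripper: [0.6, 0.6, 0.6, 0.6]
  squeeze: 20

```text
clock: 11.85
tool_pos: [571.9, -213.9, 21.6]
ee_rot: [2.739, 1.538, 0.002]
wrist_force: [-2.2, -0.5, 9.6]
grip_width: 0.688
```

```bash
python3 zs.py s16 150 150 310 270;python3 -c "
from plan import *
c=cap('wrist','w16')
"
```

```text
11.85 [ 571.9 -213.9   21.6] deck [  54.5 -281.7] yaw -0.548 F [-2.2 -0.5  9.6] g 0.688 J [ 0.03  0.79  0.37  2.02 -0.63  0.44  0.33]
scale 4.916666666666667
```

View pics/w16.png

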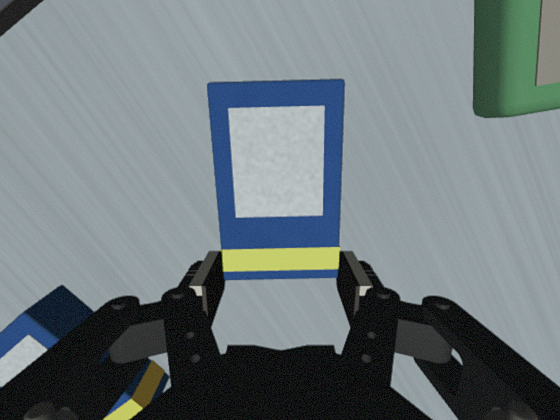

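View pics/s16.png

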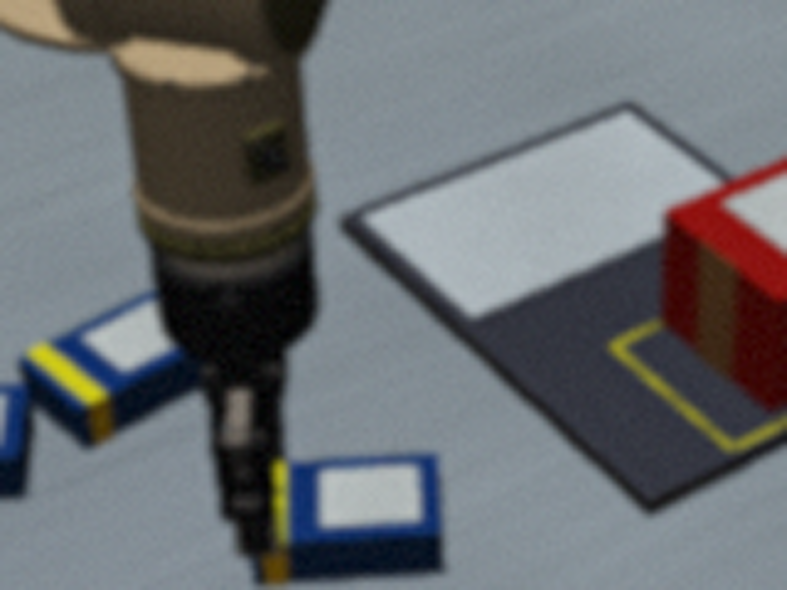

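Emit:
servo_tool:
  xyz:
    - [0, 0, -20]
    - [0, 0, -25]
    - [0, 0, -25]
    - [0, 0, 0]
  turn: [0, 0, 0, 0]
  gripper: [0.6, 0.6, 0.6, 0.6]

```text
clock: 12.35
tool_pos: [573.2, -214.1, 93.4]
ee_rot: [2.736, 1.537, 0.006]
wrist_force: [0.5, -0.0, -1.8]
grip_width: 0.693
```

```bash
python3 -c "
from plan import *
st();c=cap('wrist','w17')
"
```

```text
12.35 [ 573.2 -214.1   93.4] deck [  55.8 -282. ] yaw -0.547 F [ 0.5 -0.  -1.8] g 0.693 J [-0.04  0.69  0.47  2.   -0.56  0.58  0.27]
```

View pics/w17.png

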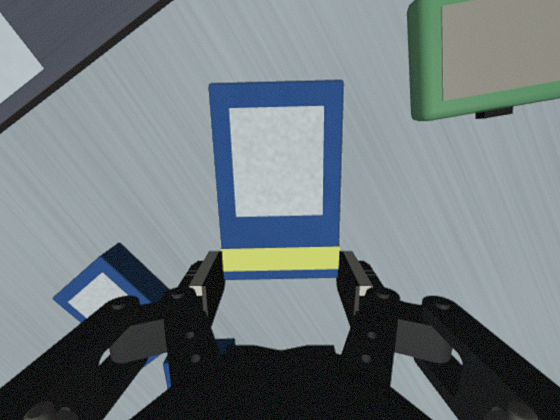

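Emit:
servo_tool:
  xyz:
    - [0, 0, 0]
    - [0, 0, 0]
    - [0, 0, 0]
    - [0, 0, 0]
  turn: [0, 0, 0, 0]
  gripper: [0.698, 0.7, 0.702, 0.703]

```text
clock: 12.8
tool_pos: [571.0, -213.8, 89.2]
ee_rot: [-2.739, -1.536, 0.002]
wrist_force: [-0.0, -0.1, -0.3]
grip_width: 0.703
```

```bash
python3 -c "
from plan import *
st();c=cap('wrist','w18')
"
```

```text
12.8 [ 571.  -213.8   89.2] deck [  53.7 -281.6] yaw -0.548 F [-0.  -0.1 -0.3] g 0.703 J [-0.04  0.7   0.47  2.   -0.56  0.58  0.27]
```

View pics/w18.png

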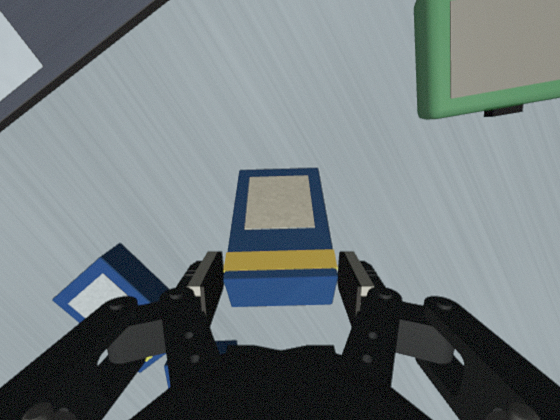

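Emit:
servo_tool:
  xyz:
    - [0, 0, 0]
    - [0, 0, 0]
  turn: [0, 0]
  gripper: [0.6, 0.6]

```text
clock: 13.05
tool_pos: [571.2, -214.0, 89.7]
ee_rot: [-2.739, -1.537, 0.001]
wrist_force: [-0.3, 0.1, 2.2]
grip_width: 0.678
```

```bash
python3 zs.py s19 150 150 310 270; python3 -c "
from plan import *
st();c=cap('wrist','w19')
"
```

```text
13.05 [ 571.2 -214.    89.7] deck [  53.8 -281.8] yaw -0.548 F [-0.3  0.1  2.2] g 0.678 J [-0.04  0.7   0.47  2.   -0.56  0.58  0.27]
scale 4.916666666666667
13.1 [ 571.3 -213.9   89.7] deck [  53.9 -281.7] yaw -0.548 F [-0.8  0.   0.8] g 0.68 J [-0.04  0.7   0.47  2.   -0.56  0.58  0.27]
```

View pics/w19.png

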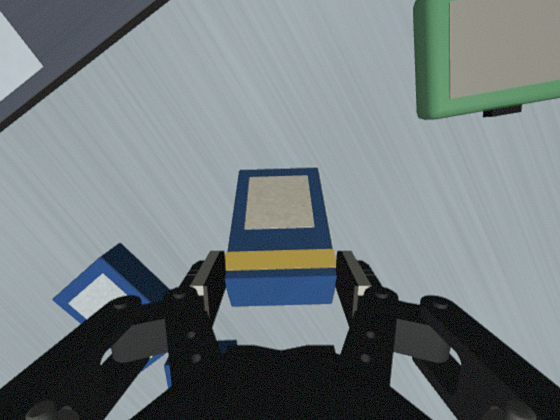

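View pics/s19.png

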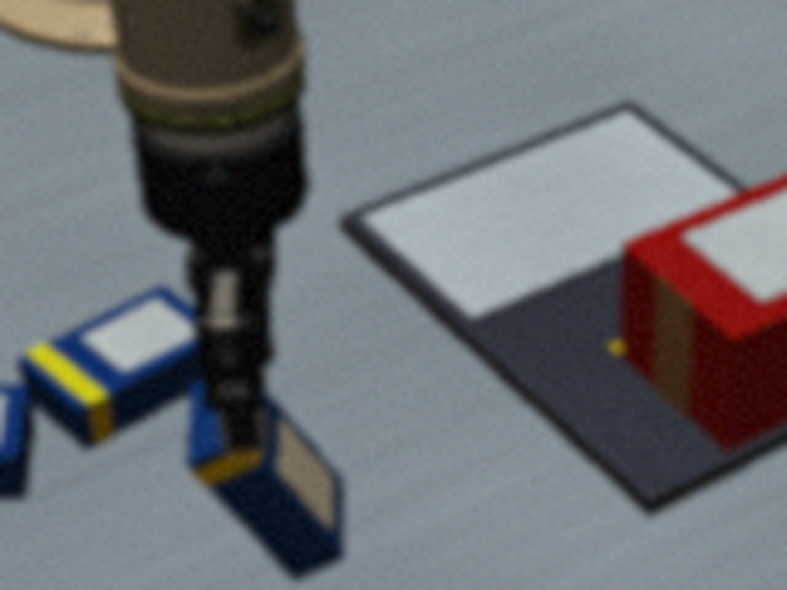

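Emit:
servo_tool:
  xyz:
    - [0, 0, -15]
    - [0, 0, -5]
    - [0, 0, 0]
  turn: [0, 0, 0]
  gripper: [0.6, 0.6, 0.6]

```text
clock: 13.45
tool_pos: [572.1, -214.0, 111.1]
ee_rot: [2.739, 1.537, 0.002]
wrist_force: [-0.4, 0.3, -1.3]
grip_width: 0.681
```

Emit:
servo_tool:
  xyz:
    - [0, 0, 0]
    - [0, 0, 0]
    - [0, 0, 0]
    - [0, 0, 0]
  turn: [0, 0, 0, 0]
  gripper: [0.693, 0.696, 0.698, 0.7]

```text
clock: 13.85
tool_pos: [571.3, -213.7, 109.5]
ee_rot: [-2.739, -1.537, 0.001]
wrist_force: [-0.2, 0.1, -1.7]
grip_width: 0.701
```

```bash
python3 -c "
from plan import *
st();c=cap('wrist','w20')
"
```

```text
13.85 [ 571.3 -213.7  109.5] deck [  53.9 -281.5] yaw -0.548 F [-0.2  0.1 -1.7] g 0.701 J [-0.05  0.67  0.49  1.99 -0.54  0.61  0.25]
```

View pics/w20.png

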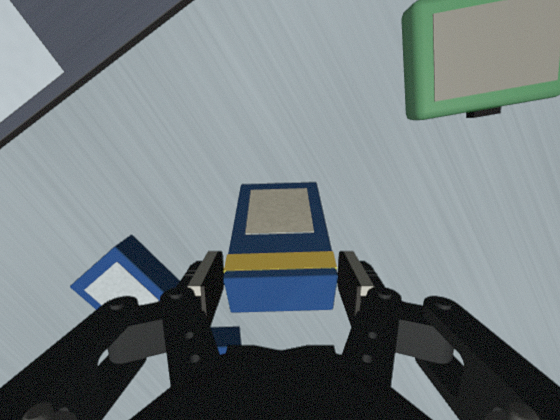

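Emit:
servo_tool:
  xyz:
    - [0, 0, 0]
    - [0, 0, 0]
    - [0, 0, 0]
  turn: [0, 0, 0]
  gripper: [0.701, 0.702, 0.6]

```text
clock: 14.2
tool_pos: [571.5, -213.9, 109.8]
ee_rot: [-2.739, -1.537, 0.001]
wrist_force: [-0.3, -0.0, 0.2]
grip_width: 0.604
```

```bash
python3 zs.py s21 150 150 310 270; python3 -c "
from plan import *
st();c=cap('wrist','w21')
"
```

```text
14.2 [ 571.5 -213.9  109.8] deck [  54.1 -281.7] yaw -0.548 F [-0.3 -0.   0.2] g 0.604 J [-0.05  0.67  0.49  1.99 -0.54  0.61  0.25]
scale 4.916666666666667
14.25 [ 571.5 -213.9  109.8] deck [  54.1 -281.7] yaw -0.548 F [-0.2 -0.5 -0.4] g 0.599 J [-0.05  0.67  0.49  1.99 -0.54  0.61  0.25]
```

View pics/w21.png

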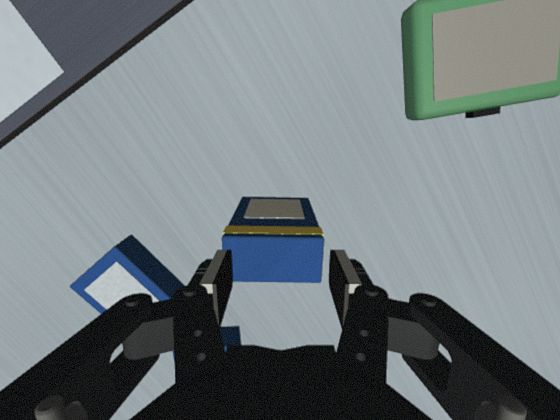

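View pics/s21.png

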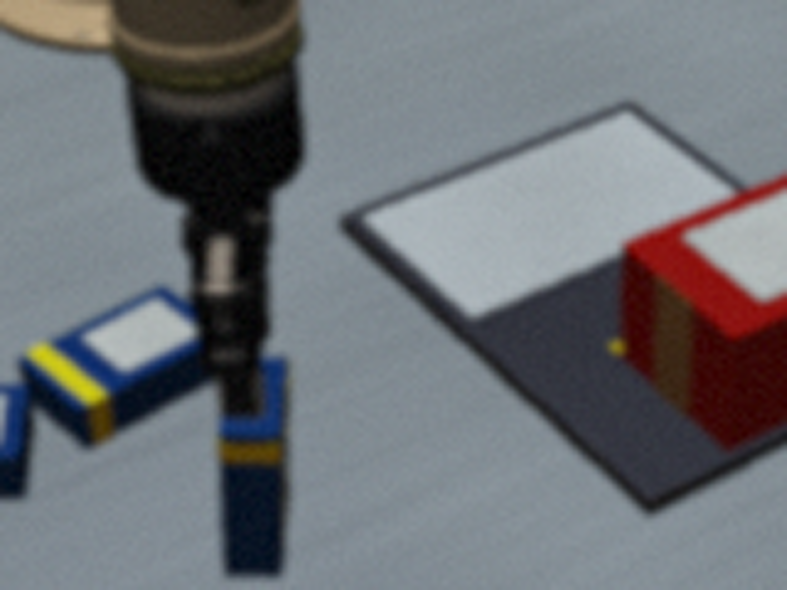

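Emit:
servo_tool:
  xyz:
    - [0, 0, -20]
    - [0, 0, -20]
    - [0, 0, 0]
    - [0, 0, 0]
  turn: [0, 0, 0, 0]
  gripper: [0.6, 1, 1, 1]

```text
clock: 14.7
tool_pos: [571.6, -213.7, 149.9]
ee_rot: [-2.739, -1.538, -0.0]
wrist_force: [0.2, -0.2, -0.0]
grip_width: 0.997
```

```bash
python3 zs.py s22 150 150 310 270; python3 -c "
from plan import *
st();c=cap('wrist','w22')
"
```

```text
14.7 [ 571.6 -213.7  149.9] deck [  54.2 -281.5] yaw -0.548 F [ 0.2 -0.2 -0. ] g 0.997 J [-0.09  0.62  0.54  1.97 -0.49  0.69  0.21]
scale 4.916666666666667
14.75 [ 571.3 -213.5  149.4] deck [  53.9 -281.3] yaw -0.548 F [-0.9  0.1 -0.3] g 1.001 J [-0.09  0.62  0.54  1.97 -0.49  0.69  0.21]
```

View pics/w22.png

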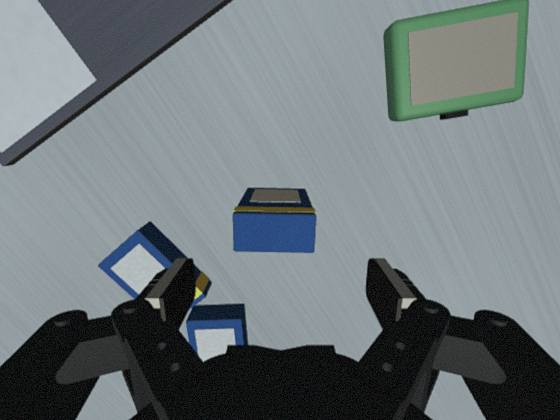

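View pics/s22.png

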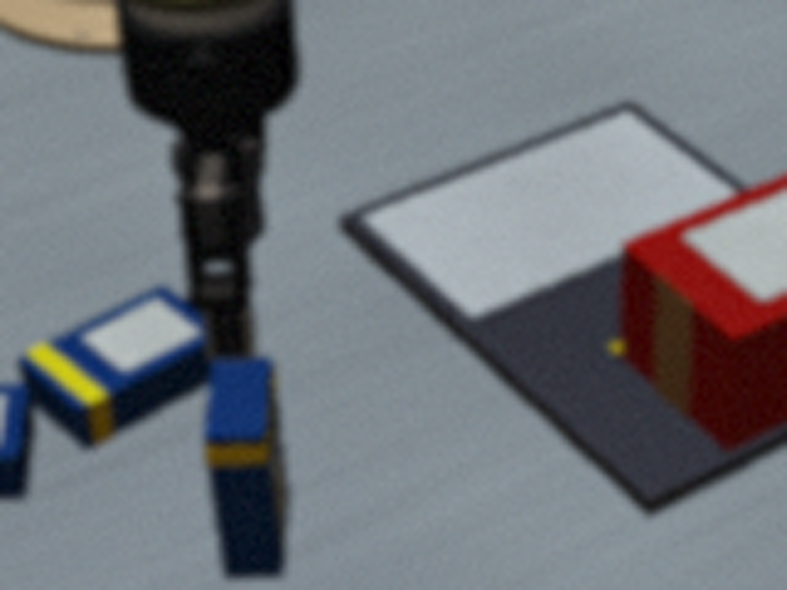

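```bash
python3 -c "
from kq import *
c=cap('wrist','w23')
i=c['pixels'][170:270,210:340];cv2.imwrite('pics/z23.png',cv2.resize(i,None,fx=6,fy=6,interpolation=2)[:,:,::-1])
"
```

```text
(no output)
```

View pics/z23.png

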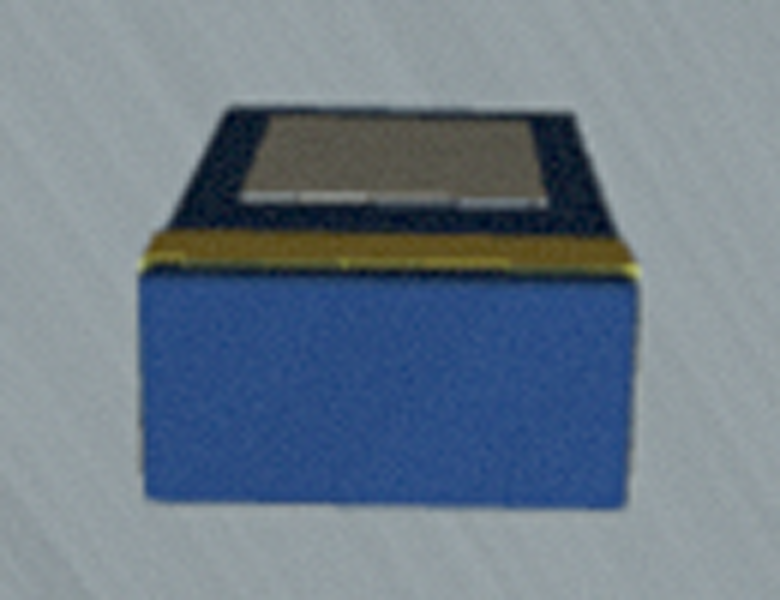

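```bash
python3 -c "
from kq import *
c=env.capture('wrist')
kit(c,[(210+u/6,170+v/6) for u,v in [(140,275),(636,280),(627,507),(148,498)]],0,64,z=96)
"
```

```text
[ 565.  -215.3] [58.4 29.2 58.7 28.6] dir -2.126 deck [  47.6 -283. ]
from [ 571.1 -213.6  149. ] yaw -0.548 turn -0.007 n 2
xyz [[-2.3, -2.0, 42.5], [-2.3, -2.0, 42.5]]
turn [np.float64(0.004), np.float64(0.004)]
```

Emit:
servo_tool:
  xyz:
    - [-2.5, -2, 42.5]
    - [-2.5, -2, 42.5]
    - [0, 0, 0]
  turn: [0.004, 0.004, 0]
  gripper: [1, 1, 1]

```text
clock: 15.2
tool_pos: [562.1, -214.8, 60.2]
ee_rot: [-2.74, -1.522, 0.01]
wrist_force: [0.1, 0.2, -0.2]
grip_width: 0.999
```

Emit:
servo_tool:
  xyz:
    - [0, 0, 0]
    - [0, 0, 0]
    - [0, 0, 0]
    - [0, 0, 0]
  turn: [0, 0, 0, 0]
  gripper: [0.5, 0.5, 0.5, 0.5]
  squeeze: 40

```text
clock: 15.6
tool_pos: [566.3, -216.2, 66.4]
ee_rot: [2.745, 1.526, 0.002]
wrist_force: [-0.7, 1.1, 6.2]
grip_width: 0.696
```

```bash
python3 zs.py s24 220 120 380 240; python3 -c "
from plan import *
rows([*d2w(-60,45),125],DA,step=45)
c=cap('wrist','w24')
"
```

```text
15.6 [ 566.3 -216.2   66.4] deck [  48.9 -283.9] yaw -0.556 F [-0.7  1.1  6.2] g 0.696 J [-0.01  0.72  0.43  2.02 -0.59  0.52  0.3 ]
scale 4.916666666666667
from [ 566.3 -216.2   66.4] yaw -0.556 turn 0.57 n 8
xyz [[27.3, -33.6, -7.4], [29.6, -31.6, -7.4], [31.8, -29.4, -7.4], [33.8, -27.1, -7.3], [35.6, -24.6, -7.3], [37.3, -22.0, -7.3], [38.8, -19.3, -7.3], [40.0, -16.5, -7.3]]
turn [np.float64(-0.071), np.float64(-0.071), np.float64(-0.071), np.float64(-0.071), np.float64(-0.071), np.float64(-0.071), np.float64(-0.071), np.float64(-0.071)]
```

View pics/s24.png

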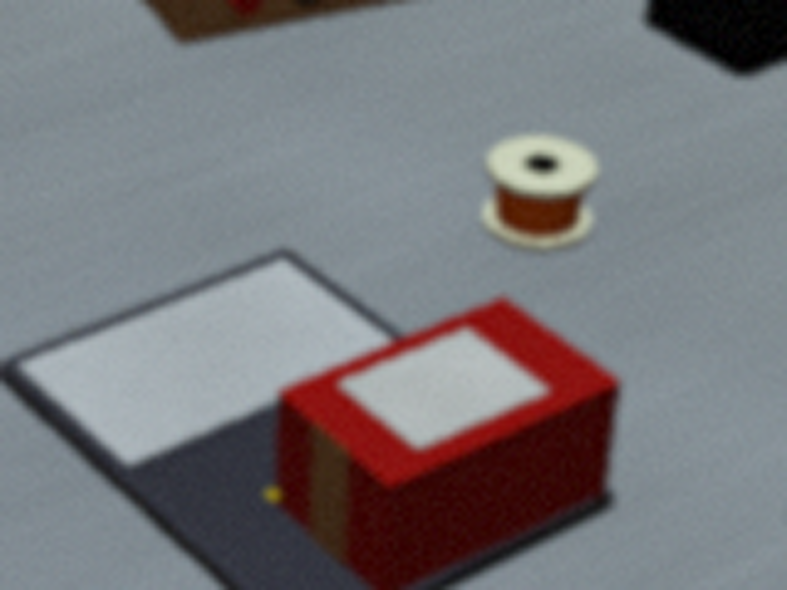

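View pics/w24.png

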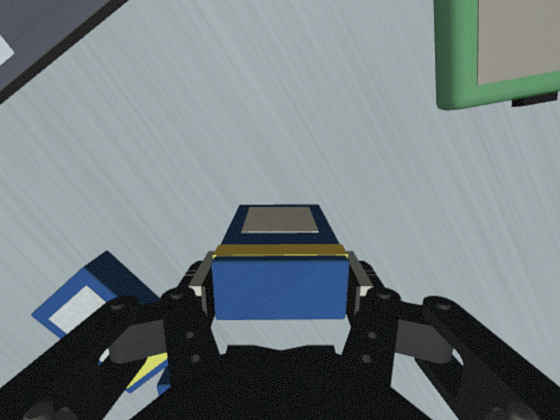

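```bash
python3 -c "
from plan import *
c=env.capture('scene');f=4.9167
q=np.array([w2d(ray(c,220+u/f,120+v/f,92)) for u,v in [(505,298),(618,382),(392,488),(280,392)]]);print(q.round(1),q.mean(0))
"
```

```text
[[ 60.6 102. ]
 [156.7  98.5]
 [155.4 -58. ]
 [ 57.2 -55.2]] [107.47505182  21.84637695]
```

Emit:
servo_tool:
  xyz:
    - [0, 0, -15]
    - [0, 0, -25]
    - [27, -33.5, -20]
    - [29.5, -31.5, 0]
    - [32, -29.5, 0]
  turn: [0, 0, -0.071, -0.071, -0.071]
  gripper: [0.5, 0.5, 0.5, 0.5, 0.5]

```text
clock: 16.25
tool_pos: [522.9, -92.3, 126.6]
ee_rot: [2.566, 1.812, 0.002]
wrist_force: [0.9, 0.5, -1.6]
grip_width: 0.697
```

Emit:
servo_tool:
  xyz:
    - [34, -27, 0]
    - [35.5, -24.5, 0]
    - [37.5, -22, 0]
    - [39, -19.5, 0]
    - [40, -16.5, 0]
  turn: [-0.071, -0.071, -0.071, -0.071, -0.071]
  gripper: [0.5, 0.5, 0.5, 0.5, 0.5]

```text
clock: 16.75
tool_pos: [452.0, 113.4, 126.2]
ee_rot: [-2.204, -2.237, -0.002]
wrist_force: [0.7, 0.4, -1.0]
grip_width: 0.693
```

```bash
python3 zs.py s25 200 100 360 220; python3 -c "
from plan import *
rows([*d2w(-60,45),100],DA,step=45)
c=cap('wrist','w25')
"
```

```text
16.75 [452.  113.4 126.2] deck [-60.6  47.3] yaw 0.015 F [ 0.7  0.4 -1. ] g 0.693 J [-0.64  0.5   0.39  2.29 -0.47  0.42  0.15]
scale 4.916666666666667
from [449.1 120.3 125.6] yaw 0.027 turn -0.012 n 1
xyz [[-9.3, 3.4, 25.5]]
turn [np.float64(0.012)]
```

View pics/s25.png

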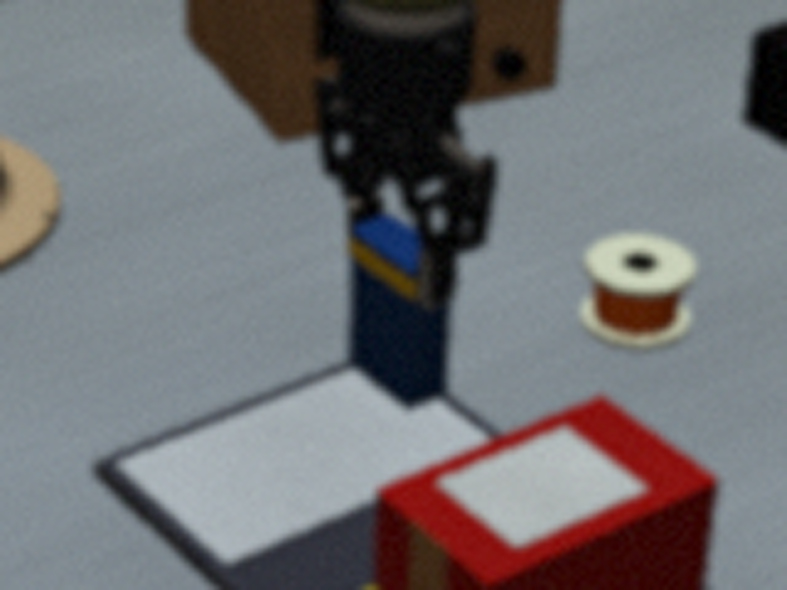

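View pics/w25.png

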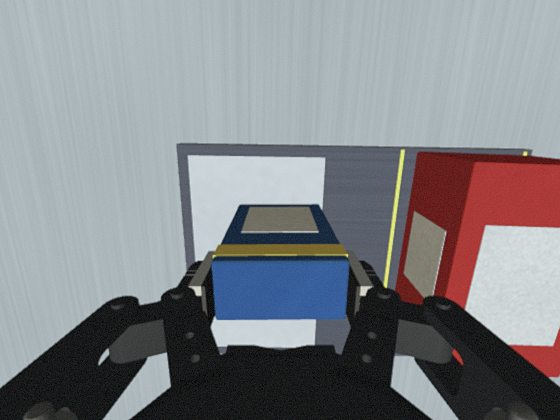

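Emit:
servo_tool:
  xyz:
    - [-9, 3.5, 0]
    - [0, 0, 25]
    - [0, 0, 17]
    - [0, 0, 5]
    - [0, 0, 2]
  turn: [0.012, 0, 0, 0, 0]
  gripper: [0.5, 0.5, 0.5, 0.5, 0.5]

```text
clock: 17.35
tool_pos: [455.4, 100.4, 77.4]
ee_rot: [-2.224, -2.215, 0.002]
wrist_force: [-11.4, -3.2, 61.3]
grip_width: 0.695
```

```bash
python3 zs.py s26 200 100 360 220
```

```text
17.35 [455.4 100.4  77.4] deck [-57.4  34.2] yaw -0.004 F [-11.4  -3.2  61.3] g 0.695 J [-0.53  0.58  0.28  2.32 -0.54  0.3   0.22]
scale 4.916666666666667
```

View pics/s26.png

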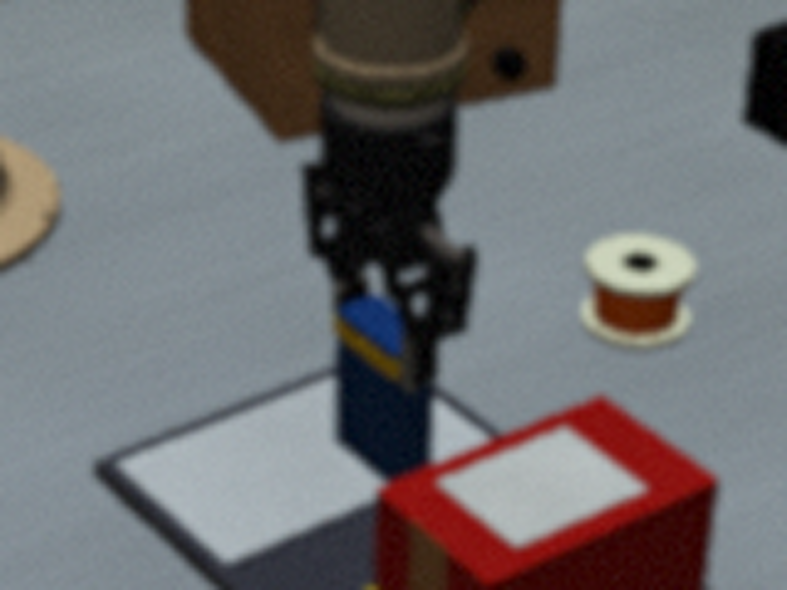

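Emit:
servo_tool:
  xyz:
    - [0, 0, -2.5]
    - [0, 0, -0.5]
  turn: [0, 0]
  gripper: [0.5, 0.5]

```text
clock: 17.6
tool_pos: [456.9, 101.3, 79.9]
ee_rot: [2.225, 2.218, 0.001]
wrist_force: [-0.3, 0.0, -0.8]
grip_width: 0.693
```

Emit:
servo_tool:
  xyz:
    - [0, 0, 0]
    - [0, 0, 0]
    - [0, 0, 0]
    - [0, 0, 0]
    - [0, 0, 0]
  turn: [0, 0, 0, 0, 0]
  gripper: [0.72, 0.76, 0.85, 1, 1]

```text
clock: 18.1
tool_pos: [455.9, 102.8, 78.9]
ee_rot: [-2.22, -2.221, 0.001]
wrist_force: [0.2, -0.9, -0.1]
grip_width: 1.0
```

Emit:
servo_tool:
  xyz:
    - [0, 0, -10]
    - [0, 0, -30]
    - [0, 0, -40]
    - [0, 0, -40]
    - [0, 0, 0]
  turn: [0, 0, 0, 0, 0]
  gripper: [1, 1, 1, 1, 1]

```text
clock: 18.6
tool_pos: [458.0, 102.9, 203.4]
ee_rot: [2.221, 2.22, 0.01]
wrist_force: [-0.3, 0.8, -0.3]
grip_width: 0.998
```

```bash
python3 zs.py s27 200 100 360 220;  python3 -c "
from plan import *
c=cap('wrist','w27')
"
```

```text
18.6 [458.  102.9 203.4] deck [-54.8  36.7] yaw -0.0 F [-0.3  0.8 -0.3] g 0.998 J [-0.75  0.38  0.56  2.23 -0.35  0.61  0.06]
scale 4.916666666666667
```

View pics/s27.png

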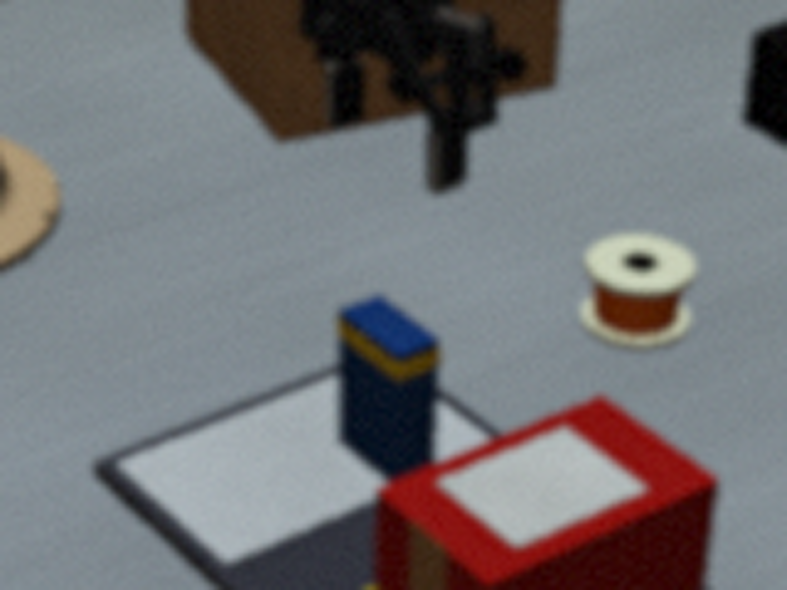

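View pics/w27.png

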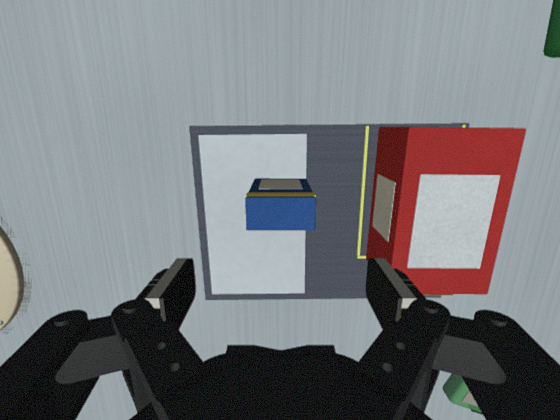

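```bash
python3 -c "
from kq import *
c=env.capture('wrist')
kit(c,[(247,196),(315,195),(315,229),(248,230)],0,64,z=108)
q=np.array([w2d(ray(c,u,v,92)) for u,v in [(411,128),(525,129),(488,294),(383,295)]]);print(q.round(1),q.mean(0))
rows([440,-260,220],0.0,step=48)
"
```

```text
[457.2 103.8] [56.5 30.  57.6 30. ] dir -1.555 deck [-55.5  37.6]
from [455.7 103.1 199.2] yaw 0.001 turn 0.015 n 4
xyz [[0.2, 0.4, 33.8], [0.2, 0.4, 33.8], [0.1, 0.4, 33.8], [0.1, 0.4, 33.8]]
turn [np.float64(-0.004), np.float64(-0.004), np.float64(-0.004), np.float64(-0.004)]
[[ 53.4 105.1]
 [148.5 103. ]
 [146.8 -53.4]
 [ 43.6 -53.1]] [98.07462735 25.38397312]
from [455.7 103.1 199.2] yaw 0.001 turn -0.001 n 8
xyz [[-45.4, -2.0, -2.6], [-45.4, -2.0, -2.6], [-45.4, -2.0, -2.6], [-45.4, -2.0, -2.6], [-45.4, -2.0, -2.6], [-45.4, -2.0, -2.6], [-45.4, -2.0, -2.6], [-45.4, -2.0, -2.6]]
turn [np.float64(0.0), np.float64(0.0), np.float64(0.0), np.float64(0.0), np.float64(0.0), np.float64(0.0), np.float64(0.0), np.float64(0.0)]
```

Emit:
servo_tool:
  xyz:
    - [-45, -2, -3]
    - [-45, -2, -3]
    - [-45, -2, -3]
    - [-45, -2, -3]
    - [-45, -2, -3]
  turn: [0, 0, 0, 0, 0]
  gripper: [1, 1, 1, 1, 1]

```text
clock: 19.25
tool_pos: [445.0, -123.9, 212.9]
ee_rot: [-2.219, -2.22, 0.003]
wrist_force: [0.9, 0.3, 0.8]
grip_width: 0.998
```

Emit:
servo_tool:
  xyz:
    - [-45, -2, -3]
    - [-45, -2, -3]
    - [-45, -2, 0]
    - [0, 0, 0]
    - [0, 0, 0]
  turn: [0, 0, 0, 0, 0]
  gripper: [1, 1, 1, 1, 1]

```text
clock: 19.75
tool_pos: [438.9, -258.0, 218.6]
ee_rot: [-2.223, -2.215, 0.002]
wrist_force: [0.7, 0.4, -0.2]
grip_width: 0.996
```

```bash
python3 -c "
from kq import *
st();c=cap('wrist','w28')
pickle.dump(c,open('w28.pkl','wb'))
"
```

```text
19.75 [ 438.9 -258.   218.6] deck [ -79.1 -323.9] yaw -0.003 F [ 0.7  0.4 -0.2] g 0.996 J [ 0.02  0.4   0.55  2.12 -0.32  0.7   0.78]
```

View pics/w28.png

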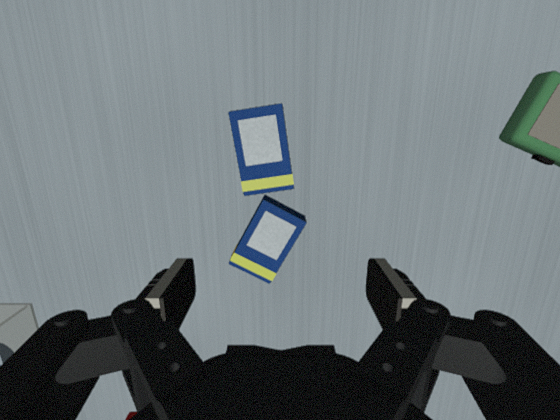

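```bash
python3 -c "
from kq import *
c=pickle.load(open('w28.pkl','rb'))
i=c['pixels'][95:295,180:360];cv2.imwrite('pics/z28.png',cv2.resize(i,None,fx=3,fy=3,interpolation=2)[:,:,::-1])
kit(c,[(264,203),(305,219),(270,282),(230,264)],42,100)
kit(c,[(229,110),(282,104),(294,188),(243,194)],42,100)"
```

```text
[ 421.5 -325.5] [52.8 95.2 56.2 90.9] dir -2.06 deck [ -97.4 -391.2]
from [ 439.3 -256.7  218.7] yaw -0.001 turn -0.488 n 4
xyz [[-26.5, -9.2, 29.6], [-27.5, -6.0, 29.6], [-28.0, -2.6, 29.6], [-28.1, 0.9, 29.6]]
turn [np.float64(0.122), np.float64(0.122), np.float64(0.122), np.float64(0.122)]
[ 418.1 -213.7] [57.7 93.1 60.1 93.9] dir -1.435 deck [ -99.3 -279.3]
from [ 439.3 -256.7  218.7] yaw -0.001 turn 0.137 n 3
xyz [[0.4, -5.0, 39.6], [0.6, -5.0, 39.6], [0.9, -5.0, 39.6]]
turn [np.float64(-0.046), np.float64(-0.046), np.float64(-0.046)]
```

View pics/z28.png

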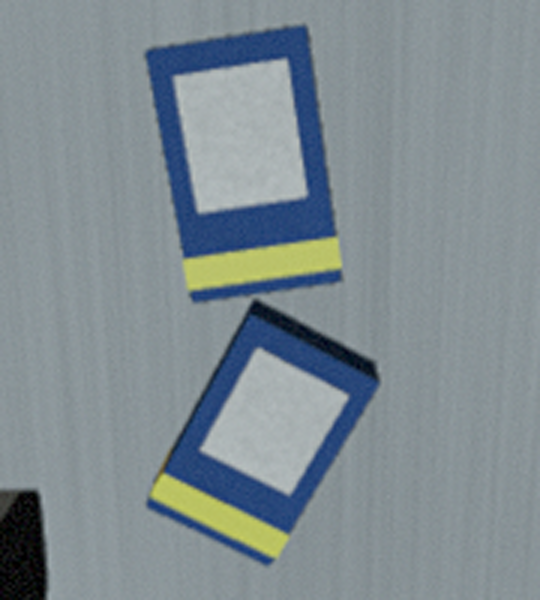

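Emit:
servo_tool:
  xyz:
    - [-26.5, -9, 29.5]
    - [-27.5, -6, 29.5]
    - [-28, -2.5, 29.5]
    - [-28, 1, 29.5]
    - [0, 0, 0]
  turn: [0.12, 0.12, 0.12, 0.12, 0]
  gripper: [1, 1, 1, 1, 1]

```text
clock: 20.3
tool_pos: [401.6, -363.8, 98.4]
ee_rot: [-2.686, -1.62, 0.007]
wrist_force: [0.2, 0.4, -0.0]
grip_width: 1.005
```

```bash
python3 -c "
from kq import *
st();c=cap('wrist','w29')
pickle.dump(c,open('w29.pkl','wb'))
"
```

```text
20.3 [ 401.6 -363.8   98.4] deck [-117.9 -429.1] yaw -0.485 F [ 0.2  0.4 -0. ] g 1.005 J [ 0.3   0.63  0.49  2.15 -0.61  0.51  0.77]
```

View pics/w29.png

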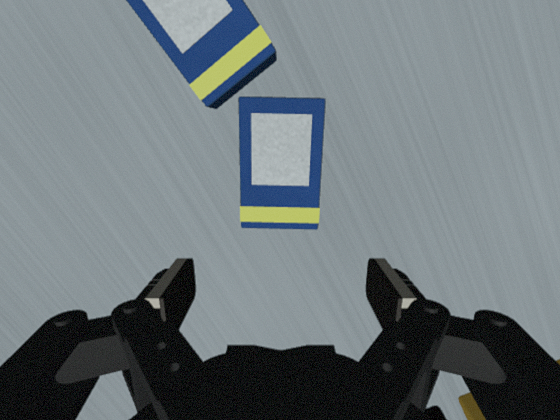

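```bash
python3 -c "
from kq import *
c=pickle.load(open('w29.pkl','rb'))
kit(c,[(239,98),(325,99),(319,229),(240,227)],43,21)"
```

```text
[ 421.1 -326.5] [58.5 94.  61.  93.2] dir -2.075 deck [ -97.9 -392.1]
from [ 402.6 -362.5   99.7] yaw -0.48 turn -0.023 n 2
xyz [[-1.3, -0.4, 39.4], [-1.3, -0.4, 39.4]]
turn [np.float64(0.012), np.float64(0.012)]
```

Emit:
servo_tool:
  xyz:
    - [-1.5, -0.5, 39]
    - [-1.5, -0.5, 39]
    - [0, 0, 0]
  turn: [0.01, 0.01, 0]
  gripper: [1, 1, 1]

```text
clock: 20.65
tool_pos: [401.1, -362.2, 21.2]
ee_rot: [-2.693, -1.604, 0.002]
wrist_force: [-0.3, -0.4, 0.4]
grip_width: 1.001
```

Emit:
servo_tool:
  xyz:
    - [0, 0, 0]
    - [0, 0, 0]
    - [0, 0, 0]
    - [0, 0, 0]
  turn: [0, 0, 0, 0]
  gripper: [0.6, 0.6, 0.6, 0.6]
  squeeze: 20

```text
clock: 21.05
tool_pos: [401.7, -365.2, 26.7]
ee_rot: [2.701, 1.604, 0.002]
wrist_force: [-5.0, 3.4, 17.5]
grip_width: 0.599
```

Emit:
servo_tool:
  xyz:
    - [0, 0, -20]
    - [0, 0, -25]
    - [0, 0, -30]
    - [0, 0, -5]
    - [0, 0, 0]
  turn: [0, 0, 0, 0, 0]
  gripper: [0.6, 0.6, 0.6, 0.6, 0.6]

```text
clock: 21.55
tool_pos: [402.7, -365.7, 106.0]
ee_rot: [2.699, 1.603, 0.002]
wrist_force: [-0.2, -0.1, -0.3]
grip_width: 0.599
```

```bash
python3 -c "
from kq import *
st();c=cap('wrist','w30')
"
```

```text
21.55 [ 402.7 -365.7  106. ] deck [-116.9 -431. ] yaw -0.499 F [-0.2 -0.1 -0.3] g 0.599 J [ 0.29  0.62  0.51  2.14 -0.62  0.52  0.77]
```

View pics/w30.png

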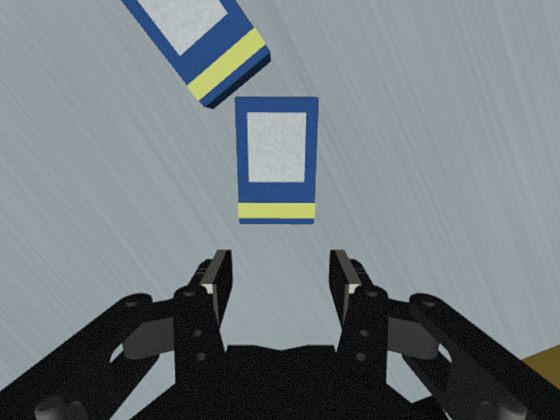

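Emit:
servo_tool:
  xyz:
    - [0, 0, 0]
    - [0, 0, 40]
    - [0, 1, 40]
    - [0, 0, 7]
    - [0, 0, 0]
  turn: [0, 0, 0, 0, 0]
  gripper: [1, 1, 1, 1, 1]

```text
clock: 22.1
tool_pos: [401.0, -365.8, 15.6]
ee_rot: [-2.699, -1.599, 0.003]
wrist_force: [1.0, -0.9, 0.6]
grip_width: 0.999
```

```bash
python3 -c "
from kq import *
st();c=cap('wrist','w31')
"
```

```text
22.1 [ 401.  -365.8   15.6] deck [-118.6 -431.1] yaw -0.501 F [ 1.  -0.9  0.6] g 0.999 J [ 0.42  0.75  0.33  2.17 -0.75  0.33  0.88]
```

View pics/w31.png

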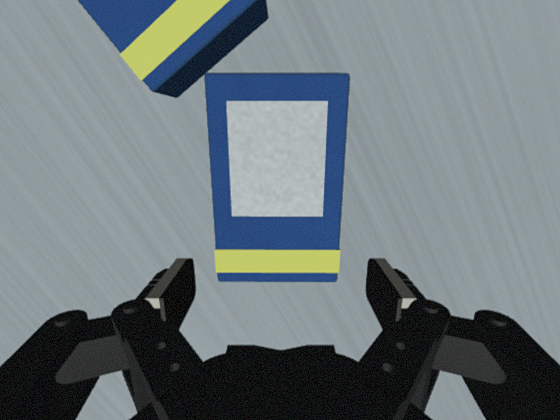

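Emit:
servo_tool:
  xyz:
    - [0, 0, 2]
    - [0, 0, 0]
    - [0, 0, 0]
    - [0, 0, 0]
    - [0, 0, 0]
  turn: [0, 0, 0, 0, 0]
  gripper: [0.6, 0.6, 0.6, 0.6, 0.6]

```text
clock: 22.65
tool_pos: [402.6, -366.4, 16.1]
ee_rot: [2.701, 1.603, 0.0]
wrist_force: [-2.5, -0.1, 6.6]
grip_width: 0.693
```

Emit:
servo_tool:
  xyz:
    - [0, 0, -20]
    - [0, 0, -25]
    - [0, 0, -30]
    - [0, 0, -12]
    - [0, 0, 0]
  turn: [0, 0, 0, 0, 0]
  gripper: [0.6, 0.6, 0.6, 0.6, 0.6]

```text
clock: 23.15
tool_pos: [403.3, -366.4, 103.4]
ee_rot: [2.699, 1.603, 0.001]
wrist_force: [0.2, -0.3, -2.0]
grip_width: 0.695
```

Emit:
servo_tool:
  xyz:
    - [0, 0, 0]
    - [0, 0, 0]
    - [0, 0, 0]
  turn: [0, 0, 0]
  gripper: [0.698, 0.7, 0.7]

```text
clock: 23.45
tool_pos: [401.9, -365.8, 100.7]
ee_rot: [-2.7, -1.601, 0.002]
wrist_force: [0.1, -0.6, -2.8]
grip_width: 0.697
```

```bash
python3 -c "
from kq import *
st();c=cap('wrist','w32')
"
```

```text
23.45 [ 401.9 -365.8  100.7] deck [-117.7 -431.1] yaw -0.5 F [ 0.1 -0.6 -2.8] g 0.697 J [ 0.29  0.63  0.51  2.15 -0.63  0.52  0.78]
```

View pics/w32.png

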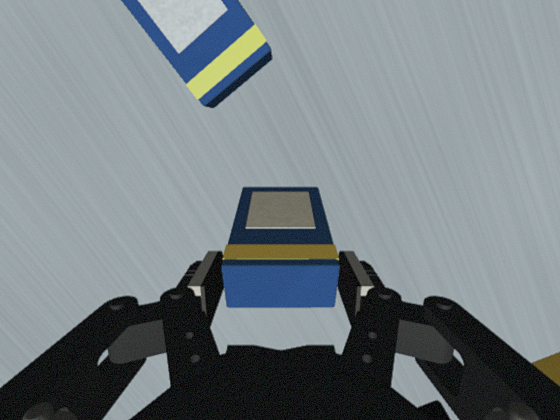

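Emit:
servo_tool:
  xyz:
    - [0, 0, 0]
    - [0, 0, 6]
    - [0, 0, 4]
    - [0, 0, 3]
    - [0, 0, 3]
  turn: [0, 0, 0, 0, 0]
  gripper: [0.69, 0.69, 0.69, 0.69, 0.69]

```text
clock: 24.0
tool_pos: [402.3, -366.3, 86.0]
ee_rot: [-2.702, -1.602, 0.0]
wrist_force: [-2.9, 3.6, 28.7]
grip_width: 0.695
```

```bash
python3 zs.py s33 90 150 250 270; python3 -c "
from kq import *
c=cap('wrist','w33')
"
```

```text
24.0 [ 402.3 -366.3   86. ] deck [-117.2 -431.6] yaw -0.5 F [-2.9  3.6 28.7] g 0.695 J [ 0.31  0.65  0.48  2.15 -0.66  0.48  0.8 ]
scale 4.916666666666667
```

View pics/w33.png

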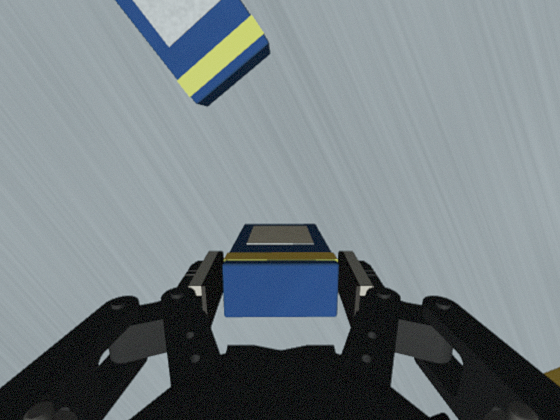

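View pics/s33.png

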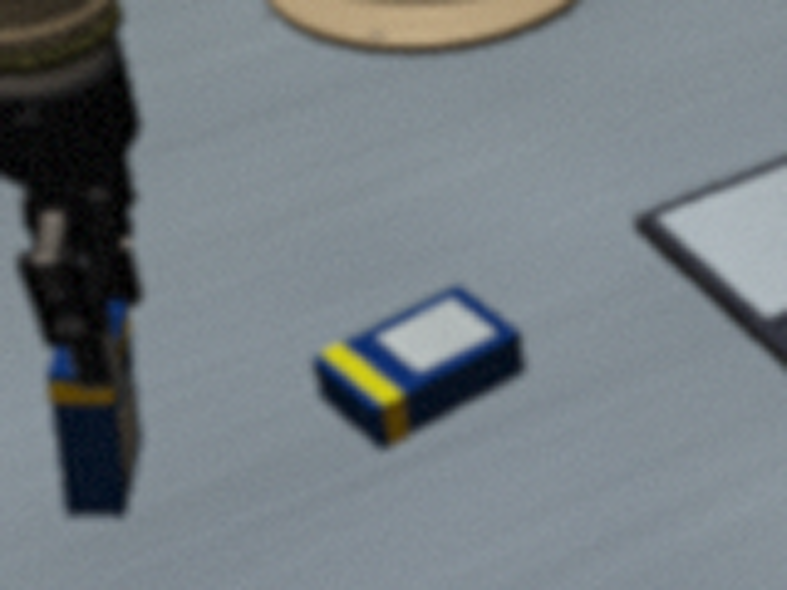

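Emit:
servo_tool:
  xyz:
    - [0, 0, -2]
    - [0, 0, 0]
    - [0, 0, 0]
    - [0, 0, 0]
    - [0, 0, 0]
  turn: [0, 0, 0, 0, 0]
  gripper: [0.69, 0.72, 0.76, 0.85, 1]

```text
clock: 24.6
tool_pos: [402.4, -366.1, 87.8]
ee_rot: [-2.701, -1.603, 0.001]
wrist_force: [0.6, 0.1, 0.2]
grip_width: 0.992
```

```bash
python3 -c "
from kq import *
c=cap('wrist','w34');pickle.dump(c,open('w34.pkl','wb'))
"
```

```text
(no output)
```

View pics/w34.png

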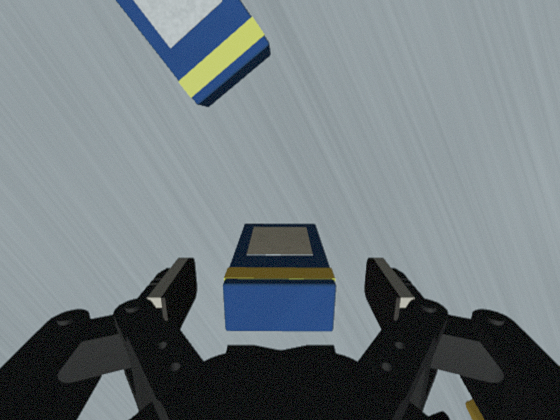

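Emit:
servo_tool:
  xyz:
    - [0, 0, 0]
  turn: [0]
  gripper: [1]

```text
clock: 24.75
tool_pos: [402.3, -366.1, 87.8]
ee_rot: [-2.701, -1.602, 0.001]
wrist_force: [0.3, -0.2, 0.4]
grip_width: 0.994
```

```bash
python3 -c "
from kq import *
c=cap('wrist','w35');pickle.dump(c,open('w34.pkl','wb'))
"
```

```text
(no output)
```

View pics/w35.png

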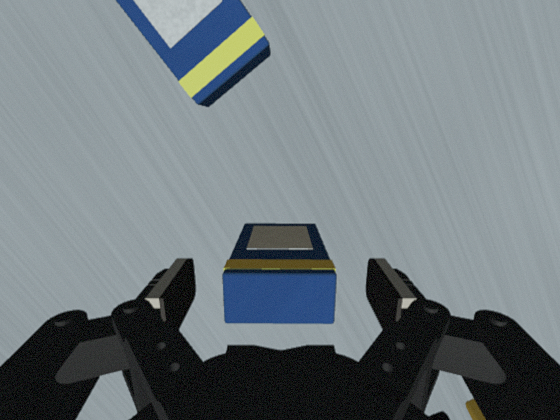

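Emit:
servo_tool:
  xyz:
    - [0, 0, 0]
    - [0, 0, 0]
    - [0, 0, 0]
  turn: [0, 0, 0]
  gripper: [1, 1, 1]

```text
clock: 25.1
tool_pos: [402.3, -366.2, 87.8]
ee_rot: [-2.701, -1.602, 0.001]
wrist_force: [0.2, 0.0, -0.5]
grip_width: 0.998
```

```bash
python3 -c "
from kq import *
c=cap('wrist','w36');pickle.dump(c,open('w34.pkl','wb'))
i=c['pixels'][210:340,210:350];cv2.imwrite('pics/z36.png',cv2.resize(i,None,fx=4,fy=4,interpolation=2)[:,:,::-1])
"
```

```text
(no output)
```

View pics/z36.png

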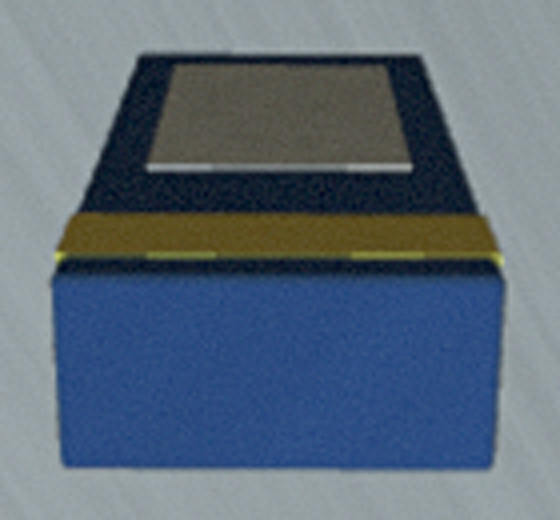

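```bash
python3 -c "
from kq import *
c=pickle.load(open('w34.pkl','rb'))
kit(c,[(210+u/4,210+v/4) for u,v in [(54,278),(502,278),(494,468),(64,466)]],0,64,z=96)
"
```

```text
[ 392.6 -383.3] [58.1 29.1 58.8 28.8] dir -2.066 deck [-127.2 -448.5]
from [ 402.3 -366.2   87.8] yaw -0.5 turn 0.004 n 1
xyz [[-19.7, -0.3, 23.8]]
turn [np.float64(-0.004)]
```

Emit:
servo_tool:
  xyz:
    - [-10, 0, 0]
    - [-10, -0.5, 10]
    - [0, 0, 12]
    - [0, 0, 0]
  turn: [0, 0, 0, 0]
  gripper: [1, 1, 1, 1]

```text
clock: 25.55
tool_pos: [391.5, -383.2, 64.4]
ee_rot: [-2.7, -1.6, 0.002]
wrist_force: [-0.1, 0.6, -0.5]
grip_width: 1.002
```

Emit:
servo_tool:
  xyz:
    - [0, 0, 0]
    - [0, 0, 0]
    - [0, 0, 0]
    - [0, 0, 0]
  turn: [0, 0, 0, 0]
  gripper: [0.5, 0.5, 0.5, 0.5]
  squeeze: 40

```text
clock: 25.95
tool_pos: [392.4, -383.2, 66.1]
ee_rot: [-2.701, -1.603, 0.0]
wrist_force: [-0.6, 0.5, 1.9]
grip_width: 0.695
```

Emit:
servo_tool:
  xyz:
    - [0, 0, -15]
    - [0, 0, -25]
    - [0, 0, -20]
    - [0, 0, 0]
  turn: [0, 0, 0, 0]
  gripper: [0.5, 0.5, 0.5, 0.5]

```text
clock: 26.35
tool_pos: [393.3, -384.2, 127.8]
ee_rot: [2.699, 1.602, 0.001]
wrist_force: [0.5, -0.4, -2.5]
grip_width: 0.694
```

```bash
python3 -c "
from kq import *
st();rows([*d2w(-65,-8),126],DA)
c=cap('wrist','w37')
"
```

```text
26.35 [ 393.3 -384.2  127.8] deck [-126.5 -449.4] yaw -0.5 F [ 0.5 -0.4 -2.5] g 0.694 J [ 0.29  0.6   0.56  2.12 -0.59  0.57  0.78]
from [ 393.3 -384.2  127.8] yaw -0.5 turn 0.514 n 10
xyz [[41.5, -16.3, 0.1], [42.2, -14.2, 0.1], [42.9, -12.0, 0.1], [43.5, -9.8, 0.1], [43.9, -7.5, 0.1], [44.3, -5.3, 0.1], [44.5, -3.0, 0.1], [44.6, -0.7, 0.2], [44.5, 1.6, 0.2], [44.4, 3.9, 0.2]]
turn [np.float64(-0.051), np.float64(-0.051), np.float64(-0.051), np.float64(-0.051), np.float64(-0.051), np.float64(-0.051), np.float64(-0.051), np.float64(-0.051), np.float64(-0.051), np.float64(-0.051)]
```

View pics/w37.png

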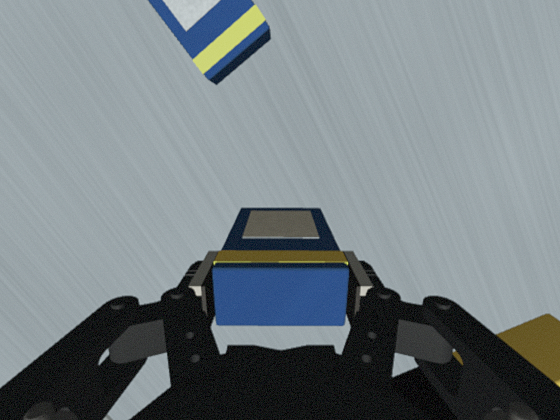

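Emit:
servo_tool:
  xyz:
    - [41.5, -16.5, 0]
    - [42, -14, 0]
    - [43, -12, 0]
    - [43.5, -10, 0]
    - [44, -7.5, 0]
  turn: [-0.051, -0.051, -0.051, -0.051, -0.051]
  gripper: [0.5, 0.5, 0.5, 0.5, 0.5]

```text
clock: 26.9
tool_pos: [419.6, -160.5, 125.1]
ee_rot: [-2.473, -1.935, 0.002]
wrist_force: [1.0, 0.5, -1.7]
grip_width: 0.695
```

Emit:
servo_tool:
  xyz:
    - [44, -5, 0]
    - [44.5, -3, 0]
    - [44.5, -0.5, 0]
    - [44.5, 1.5, 0]
    - [44, 4, 0]
  turn: [-0.051, -0.051, -0.051, -0.051, -0.051]
  gripper: [0.5, 0.5, 0.5, 0.5, 0.5]

```text
clock: 27.4
tool_pos: [448.2, 59.8, 125.2]
ee_rot: [-2.207, -2.234, 0.002]
wrist_force: [0.9, -1.5, -2.4]
grip_width: 0.695
```

Emit:
servo_tool:
  xyz:
    - [0, 0, 0]
    - [0, 0, 0]
    - [0, 0, 0]
  turn: [0, 0, 0]
  gripper: [0.5, 0.5, 0.5]

```text
clock: 27.7
tool_pos: [448.2, 57.0, 125.5]
ee_rot: [-2.211, -2.23, 0.002]
wrist_force: [-0.2, -1.2, -1.3]
grip_width: 0.692
```

```bash
python3 zs.py s38 200 100 360 220; python3 -c "
from kq import *
st();rows([*d2w(-65,-8),82],DA)
c=cap('wrist','w38')
"
```

```text
27.7 [448.2  57.  125.5] deck [-65.2  -9.1] yaw 0.009 F [-0.2 -1.2 -1.3] g 0.692 J [-0.6   0.51  0.49  2.33 -0.59  0.43  0.4 ]
scale 4.916666666666667
27.75 [448.3  56.6 125.7] deck [-65.1  -9.5] yaw 0.008 F [ 0.5  0.9 -1.8] g 0.692 J [-0.6   0.51  0.49  2.33 -0.59  0.43  0.4 ]
from [448.3  56.6 125.7] yaw 0.008 turn 0.007 n 1
xyz [[1.5, 0.2, 43.7]]
turn [np.float64(-0.007)]
```

View pics/s38.png

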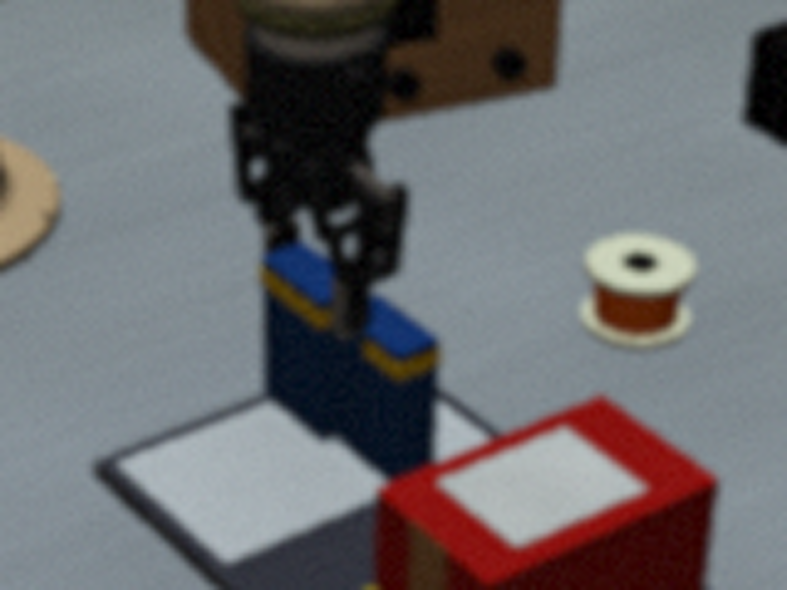

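View pics/w38.png

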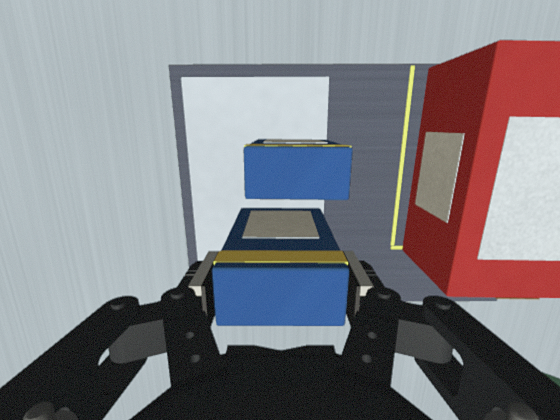

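Emit:
servo_tool:
  xyz:
    - [1.5, 0, 20]
    - [0, 0, 18]
    - [0, 0, 5]
    - [0, 0, 2]
    - [0, 0, 1]
  turn: [-0.007, 0, 0, 0, 0]
  gripper: [0.5, 0.5, 0.5, 0.5, 0.5]

```text
clock: 28.3
tool_pos: [448.8, 58.7, 80.2]
ee_rot: [-2.204, -2.238, 0.0]
wrist_force: [0.8, -0.4, -1.9]
grip_width: 0.692
```

```bash
python3 -c "
from kq import *
st()"
```

```text
28.3 [448.8  58.7  80.2] deck [-64.6  -7.4] yaw 0.016 F [ 0.8 -0.4 -1.9] g 0.692 J [-0.5   0.58  0.35  2.35 -0.69  0.3   0.48]
```

Emit:
servo_tool:
  xyz:
    - [0, 0, 1]
    - [0, 0, 0]
  turn: [0, 0]
  gripper: [0.5, 0.5]

```text
clock: 28.5
tool_pos: [448.8, 59.4, 79.3]
ee_rot: [-2.202, -2.24, -0.0]
wrist_force: [0.0, 0.2, -1.3]
grip_width: 0.691
```

Emit:
servo_tool:
  xyz:
    - [0, 0, 1]
    - [0, 0, 0]
  turn: [0, 0]
  gripper: [0.5, 0.5]

```text
clock: 28.7
tool_pos: [448.7, 59.5, 78.1]
ee_rot: [-2.202, -2.24, 0.0]
wrist_force: [-0.6, 0.2, -2.3]
grip_width: 0.697
```

Emit:
servo_tool:
  xyz:
    - [0, 0, 1]
    - [0, 0, 0]
  turn: [0, 0]
  gripper: [0.5, 0.5]

```text
clock: 28.9
tool_pos: [448.7, 59.7, 78.0]
ee_rot: [-2.201, -2.239, -0.002]
wrist_force: [-2.4, 1.7, 18.9]
grip_width: 0.696
```

Emit:
servo_tool:
  xyz:
    - [0, 0, 1]
    - [0, 0, 0]
  turn: [0, 0]
  gripper: [0.5, 0.5]

```text
clock: 29.1
tool_pos: [448.7, 59.9, 77.9]
ee_rot: [-2.201, -2.239, -0.004]
wrist_force: [-5.8, 1.5, 39.9]
grip_width: 0.695
```

Emit:
servo_tool:
  xyz:
    - [0, 0, -2]
    - [0, 0, 0]
    - [0, 0, 0]
    - [0, 0, 0]
    - [0, 0, 0]
  turn: [0, 0, 0, 0, 0]
  gripper: [0.5, 0.72, 0.76, 0.85, 1]

```text
clock: 29.6
tool_pos: [448.6, 59.4, 77.8]
ee_rot: [-2.202, -2.239, 0.001]
wrist_force: [-0.1, -0.2, 0.4]
grip_width: 0.99
```

Emit:
servo_tool:
  xyz:
    - [0, 0, 0]
    - [0, 0, -10]
    - [0, 0, -30]
    - [0, 0, -40]
    - [0, 0, -40]
  turn: [0, 0, 0, 0, 0]
  gripper: [1, 1, 1, 1, 1]

```text
clock: 30.1
tool_pos: [448.1, 58.9, 198.9]
ee_rot: [-2.202, -2.238, 0.004]
wrist_force: [0.9, 1.8, -0.1]
grip_width: 0.999
```

```bash
python3 -c "
from kq import *
st();c=cap('wrist','w39')
rows([418,-250,218],0.1)
"
```

```text
30.1 [448.1  58.9 198.9] deck [-65.3  -7.2] yaw 0.016 F [ 0.9  1.8 -0.1] g 0.999 J [-0.76  0.39  0.69  2.26 -0.44  0.62  0.27]
from [450.3  58.7 203.6] yaw 0.015 turn 0.085 n 7
xyz [[-44.0, -5.3, -2.2], [-43.9, -5.8, -2.2], [-43.9, -6.3, -2.2], [-43.8, -6.9, -2.2], [-43.7, -7.4, -2.2], [-43.6, -7.9, -2.2], [-43.5, -8.5, -2.2]]
turn [np.float64(-0.012), np.float64(-0.012), np.float64(-0.012), np.float64(-0.012), np.float64(-0.012), np.float64(-0.012), np.float64(-0.012)]
```

View pics/w39.png

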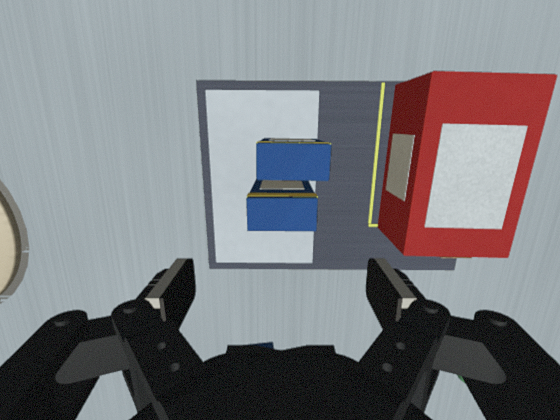

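Emit:
servo_tool:
  xyz:
    - [-44, -4.5, 0]
    - [-44, -4.5, 0]
    - [-44, -4.5, 0]
    - [-44, -4.5, 0]
    - [-44, -4.5, 0]
  turn: [-0.017, -0.017, -0.017, -0.017, -0.017]
  gripper: [1, 1, 1, 1, 1]

```text
clock: 30.65
tool_pos: [437.1, -163.0, 197.8]
ee_rot: [-2.103, -2.332, 0.0]
wrist_force: [1.1, 0.3, 0.2]
grip_width: 0.998
```

Emit:
servo_tool:
  xyz:
    - [-44, -5, 30]
    - [-44, -7, 30]
    - [0, 0, 35]
    - [0, 0, 0]
    - [0, 0, 0]
  turn: [-0.017, -0.017, 0, 0, 0]
  gripper: [1, 1, 1, 1, 1]

```text
clock: 31.15
tool_pos: [434.7, -243.9, 106.8]
ee_rot: [-2.064, -2.364, 0.001]
wrist_force: [0.4, -0.3, 0.2]
grip_width: 0.999
```

```bash
python3 -c "
from kq import *
st();c=cap('wrist','w40');pickle.dump(c,open('w40.pkl','wb'))
"
```

```text
31.15 [ 434.7 -243.9  106.8] deck [ -83.1 -309.7] yaw 0.135 F [ 0.4 -0.3  0.2] g 0.999 J [ 0.1   0.57  0.43  2.24 -0.55  0.44  1.11]
```

View pics/w40.png

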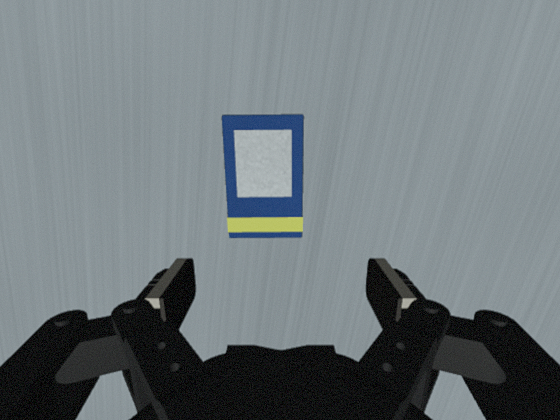

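```bash
python3 -c "
from kq import *
c=pickle.load(open('w40.pkl','rb'))
kit(c,[(222,115),(304,115),(302,238),(229,238)],43,15)"
```

```text
[ 418.2 -214.5] [59.  94.8 59.2 94.9] dir -1.431 deck [ -99.2 -280.1]
from [ 435.4 -243.7  107.6] yaw 0.137 turn 0.004 n 3
xyz [[-3.9, -4.3, 30.9], [-3.9, -4.3, 30.9], [-3.9, -4.3, 30.9]]
turn [np.float64(-0.001), np.float64(-0.001), np.float64(-0.001)]
```

Emit:
servo_tool:
  xyz:
    - [-4, -4.5, 31]
    - [-4, -4, 31]
    - [-4, -4.5, 28]
    - [0, 0, 3]
    - [0, 0, 0]
  turn: [0, 0, 0, 0, 0]
  gripper: [1, 1, 1, 1, 1]

```text
clock: 31.7
tool_pos: [424.7, -257.3, 14.9]
ee_rot: [-2.064, -2.368, -0.0]
wrist_force: [-0.5, 0.4, -0.9]
grip_width: 1.005
```

Emit:
servo_tool:
  xyz:
    - [0, 0, 1]
    - [0, 0, 0]
    - [0, 0, 0]
    - [0, 0, 0]
    - [0, 0, 0]
  turn: [0, 0, 0, 0, 0]
  gripper: [0.6, 0.6, 0.6, 0.6, 0.6]
  squeeze: 20

```text
clock: 32.2
tool_pos: [425.1, -257.7, 14.4]
ee_rot: [2.063, 2.368, 0.001]
wrist_force: [0.6, 1.3, 8.3]
grip_width: 0.697
```

```bash
python3 -c "
from kq import *
st();c=cap('wrist','w41')
"
```

```text
32.2 [ 425.1 -257.7   14.4] deck [ -92.9 -323.3] yaw 0.137 F [0.6 1.3 8.3] g 0.697 J [ 0.3   0.72  0.19  2.28 -0.68  0.2   1.26]
```

View pics/w41.png

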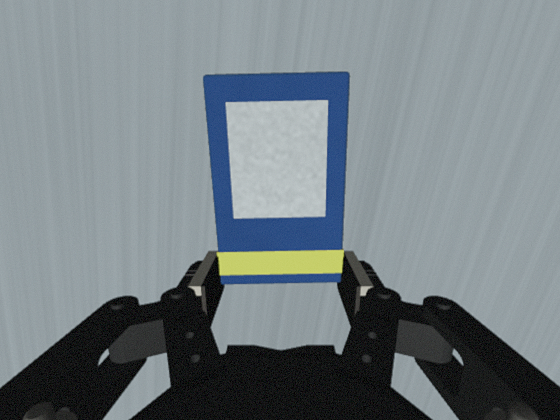

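Emit:
servo_tool:
  xyz:
    - [0, 0, -20]
    - [0, 0, -25]
    - [0, 0, -30]
    - [0, 0, -13]
    - [0, 0, 0]
  turn: [0, 0, 0, 0, 0]
  gripper: [0.6, 0.6, 0.6, 0.6, 0.6]

```text
clock: 32.75
tool_pos: [425.3, -257.9, 103.2]
ee_rot: [2.062, 2.366, 0.002]
wrist_force: [-0.2, -0.9, -2.1]
grip_width: 0.696
```

Emit:
servo_tool:
  xyz:
    - [0, 0, 0]
    - [0, 0, 0]
    - [0, 0, 0]
  turn: [0, 0, 0]
  gripper: [0.698, 0.7, 0.7]

```text
clock: 33.05
tool_pos: [423.7, -257.7, 100.1]
ee_rot: [-2.064, -2.365, 0.001]
wrist_force: [0.2, -0.0, -1.1]
grip_width: 0.698
```

```bash
python3 -c "
from kq import *
st();c=cap('wrist','w42')
"
```

```text
33.05 [ 423.7 -257.7  100.1] deck [ -94.3 -323.3] yaw 0.136 F [ 0.2 -0.  -1.1] g 0.698 J [ 0.15  0.58  0.42  2.25 -0.57  0.42  1.17]
```

View pics/w42.png

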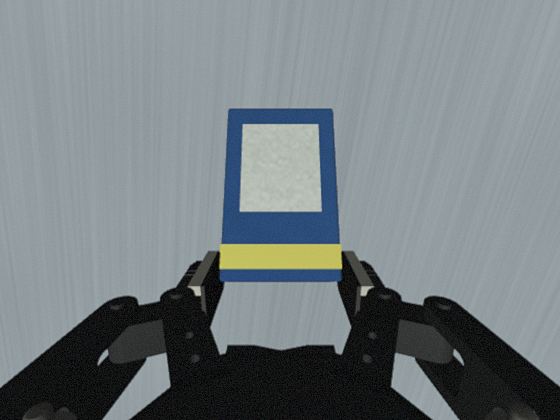

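Rotating slowly; ease a touch more.

Emit:
servo_tool:
  xyz:
    - [0, 0, 0]
    - [0, 0, 0]
  turn: [0, 0]
  gripper: [0.701, 0.701]

```text
clock: 33.3
tool_pos: [423.9, -258.0, 100.5]
ee_rot: [-2.065, -2.366, 0.001]
wrist_force: [-0.3, -0.5, -1.9]
grip_width: 0.699
```

```bash
python3 -c "
from kq import *
st();c=cap('wrist','w43')
"
```

```text
33.3 [ 423.9 -258.   100.5] deck [ -94.1 -323.7] yaw 0.136 F [-0.3 -0.5 -1.9] g 0.699 J [ 0.15  0.58  0.42  2.25 -0.57  0.42  1.17]
```

View pics/w43.png

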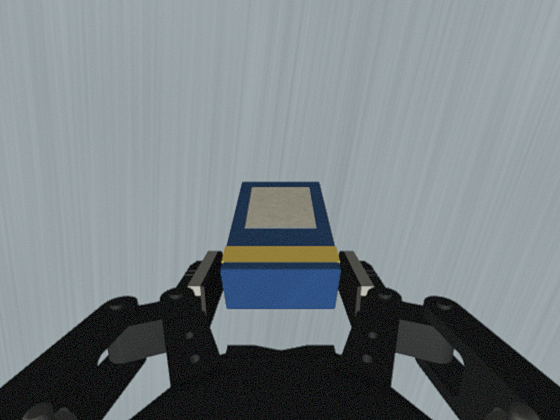

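Emit:
servo_tool:
  xyz:
    - [0, 0, 0]
    - [0, 0, 6]
    - [0, 0, 4]
    - [0, 0, 3]
    - [0, 0, 2]
  turn: [0, 0, 0, 0, 0]
  gripper: [0.69, 0.69, 0.69, 0.69, 0.69]

```text
clock: 33.85
tool_pos: [424.0, -258.0, 85.5]
ee_rot: [-2.065, -2.366, 0.001]
wrist_force: [-1.4, -1.3, 21.4]
grip_width: 0.694
```

```bash
python3 -c "
from kq import *
st();c=cap('wrist','w44')
"
```

```text
33.85 [ 424.  -258.    85.5] deck [ -94.  -323.6] yaw 0.136 F [-1.4 -1.3 21.4] g 0.694 J [ 0.17  0.6   0.38  2.25 -0.6   0.38  1.19]
```

View pics/w44.png

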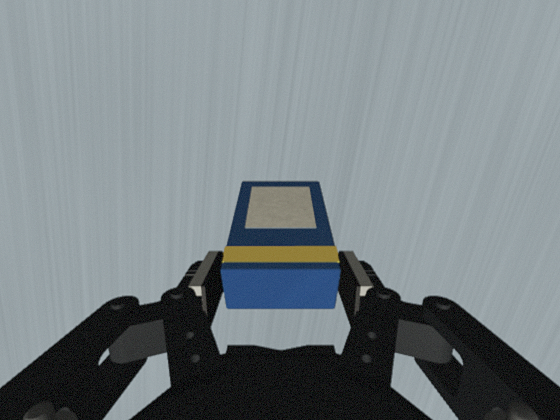

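Emit:
servo_tool:
  xyz:
    - [4, 0, -1]
    - [4, 0, -1]
    - [4, 0, 0]
  turn: [0, 0, 0]
  gripper: [0.69, 0.69, 0.69]

```text
clock: 34.2
tool_pos: [422.4, -245.5, 88.0]
ee_rot: [-2.064, -2.367, 0.0]
wrist_force: [-0.0, 0.0, -1.5]
grip_width: 0.693
```

```bash
python3 -c "
from kq import *
st();c=cap('wrist','w45')
"
```

```text
34.2 [ 422.4 -245.5   88. ] deck [ -95.4 -311.1] yaw 0.136 F [-0.   0.  -1.5] g 0.693 J [ 0.15  0.59  0.38  2.27 -0.6   0.38  1.18]
```

View pics/w45.png

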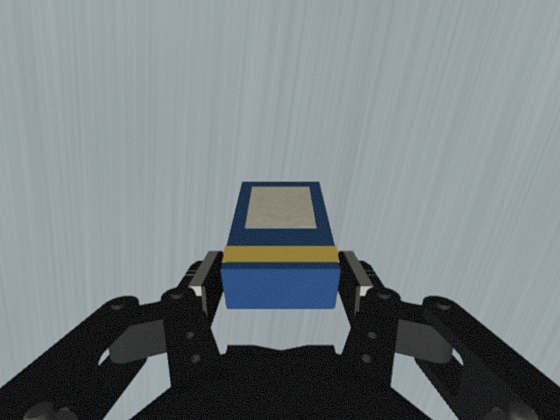

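Emit:
servo_tool:
  xyz:
    - [0, 0, 2]
    - [4, 0, 0.5]
    - [4, 0, 0]
    - [4, 0, 0]
    - [4, 0, 0]
  turn: [0, 0, 0, 0, 0]
  gripper: [0.69, 0.69, 0.69, 0.69, 0.69]

```text
clock: 34.75
tool_pos: [420.5, -230.3, 85.4]
ee_rot: [-2.066, -2.367, 0.001]
wrist_force: [0.2, -0.9, 1.0]
grip_width: 0.693
```

```bash
python3 -c "
from kq import *
st();c=cap('wrist','w46')
"
```

```text
34.75 [ 420.5 -230.3   85.4] deck [ -97.1 -295.9] yaw 0.136 F [ 0.2 -0.9  1. ] g 0.693 J [ 0.13  0.59  0.37  2.29 -0.62  0.35  1.16]
```

View pics/w46.png

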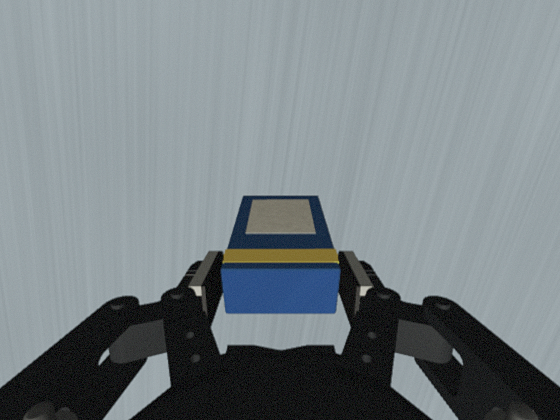

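Emit:
servo_tool:
  xyz:
    - [0, 0, 1.5]
    - [4, 0, 0]
    - [4, 0, 0]
    - [4, 0, 0]
    - [0, 0, 0]
  turn: [0, 0, 0, 0, 0]
  gripper: [0.69, 0.69, 0.69, 0.69, 0.69]

```text
clock: 35.3
tool_pos: [418.6, -217.7, 83.8]
ee_rot: [-2.064, -2.367, 0.0]
wrist_force: [0.1, -0.7, 3.3]
grip_width: 0.693
```

```bash
python3 zs.py s47 90 130 250 250; python3 -c "
from kq import *
c=cap('wrist','w47')
"
```

```text
35.3 [ 418.6 -217.7   83.8] deck [ -98.8 -283.3] yaw 0.137 F [ 0.1 -0.7  3.3] g 0.693 J [ 0.11  0.59  0.36  2.31 -0.63  0.34  1.15]
scale 4.916666666666667
```

View pics/w47.png

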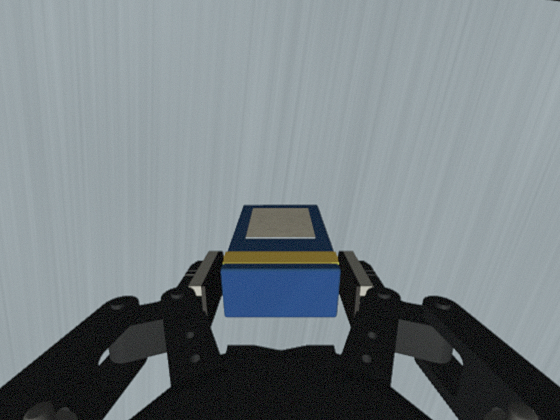

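View pics/s47.png

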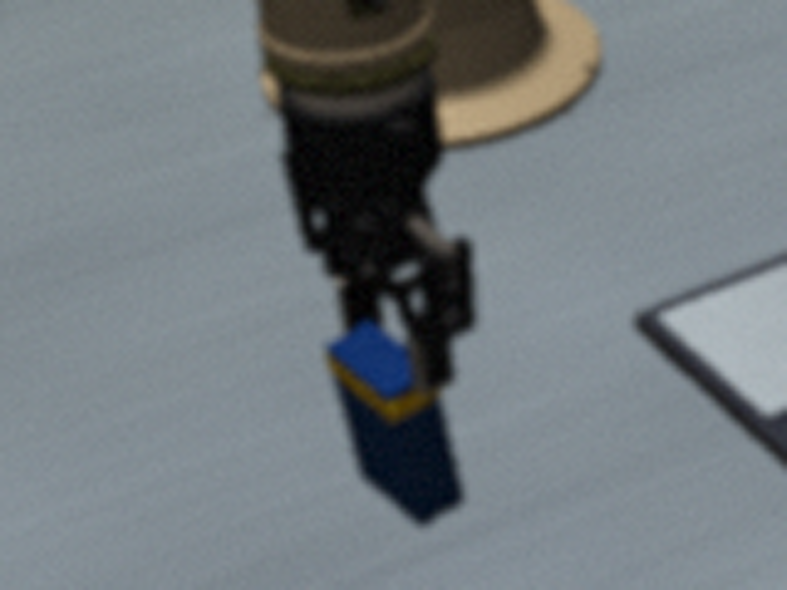

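Emit:
servo_tool:
  xyz:
    - [0, 0, 1.5]
    - [4, 0, 0.5]
    - [4, 0, 0]
    - [4, 0, 0]
    - [0, 0, 0]
  turn: [0, 0, 0, 0, 0]
  gripper: [0.69, 0.69, 0.69, 0.69, 0.69]

```text
clock: 35.9
tool_pos: [417.0, -205.9, 81.8]
ee_rot: [-2.064, -2.367, 0.0]
wrist_force: [-0.7, -1.4, 4.0]
grip_width: 0.696
```

```bash
python3 zs.py s48 90 130 250 250; python3 -c "
from kq import *
c=cap('wrist','w48')
"
```

```text
35.9 [ 417.  -205.9   81.8] deck [-100.3 -271.5] yaw 0.137 F [-0.7 -1.4  4. ] g 0.696 J [ 0.09  0.59  0.35  2.32 -0.64  0.32  1.15]
scale 4.916666666666667
```

View pics/w48.png

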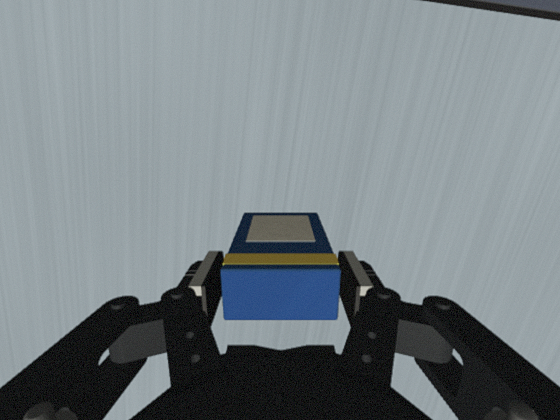

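View pics/s48.png

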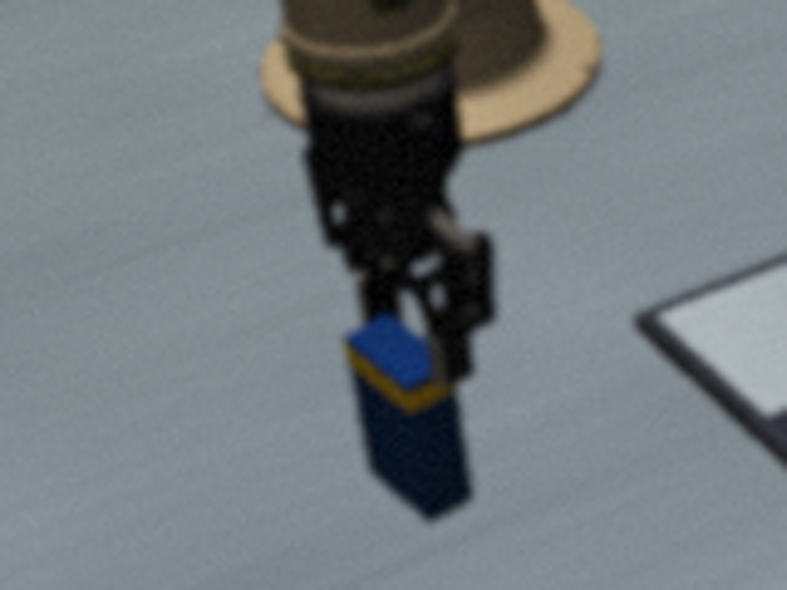

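Emit:
servo_tool:
  xyz:
    - [2, 0, 1.5]
    - [3, 0, 1]
    - [3, 0, 0.5]
    - [0, 0, 0]
  turn: [0, 0, 0, 0]
  gripper: [0.69, 0.69, 0.69, 0.69]

```text
clock: 36.4
tool_pos: [416.2, -199.4, 80.0]
ee_rot: [2.066, 2.365, 0.0]
wrist_force: [-2.4, -2.3, 24.3]
grip_width: 0.693
```

```bash
python3 zs.py s49 90 130 250 250
```

```text
36.4 [ 416.2 -199.4   80. ] deck [-101.  -264.9] yaw 0.135 F [-2.4 -2.3 24.3] g 0.693 J [ 0.09  0.58  0.34  2.33 -0.65  0.31  1.14]
scale 4.916666666666667
```

View pics/s49.png

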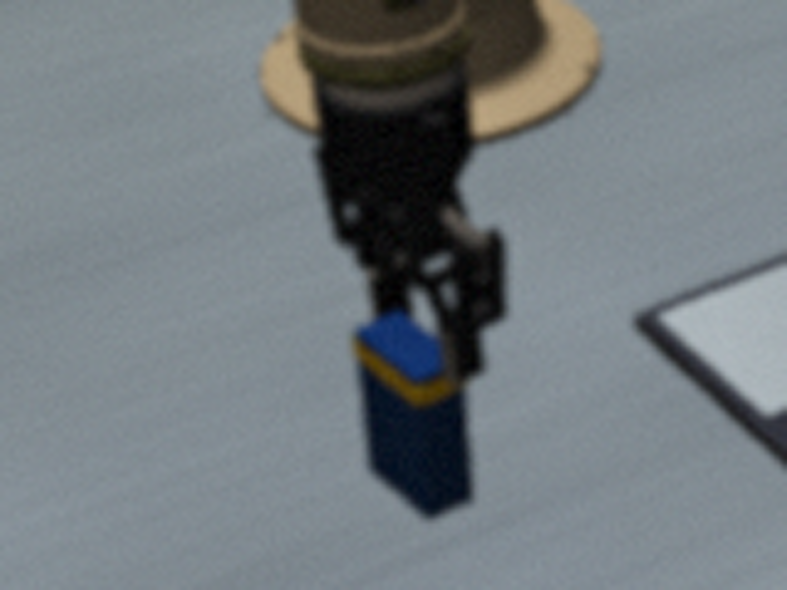

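Emit:
servo_tool:
  xyz:
    - [0, 0, -1.5]
    - [0, 0, 0]
    - [0, 0, 0]
    - [0, 0, 0]
    - [0, 0, 0]
  turn: [0, 0, 0, 0, 0]
  gripper: [0.69, 0.705, 0.74, 0.85, 1]

```text
clock: 36.95
tool_pos: [415.9, -198.3, 80.2]
ee_rot: [-2.064, -2.366, 0.001]
wrist_force: [0.2, 0.6, 0.6]
grip_width: 0.991
```

Emit:
servo_tool:
  xyz:
    - [0, 0, 0]
    - [0, 0, 0]
    - [0, 0, 0]
    - [0, 0, 0]
    - [0, 0, 0]
  turn: [0, 0, 0, 0, 0]
  gripper: [1, 1, 1, 1, 1]

```text
clock: 37.45
tool_pos: [415.9, -198.4, 80.4]
ee_rot: [-2.065, -2.367, 0.0]
wrist_force: [0.2, 0.6, 0.4]
grip_width: 1.0
```

```bash
python3 -c "
from kq import *
c=cap('wrist','w50');pickle.dump(c,open('w50.pkl','wb'))
i=c['pixels'][200:350,210:350];cv2.imwrite('pics/z50.png',cv2.resize(i,None,fx=4,fy=4,interpolation=2)[:,:,::-1])
"
```

```text
(no output)
```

View pics/z50.png

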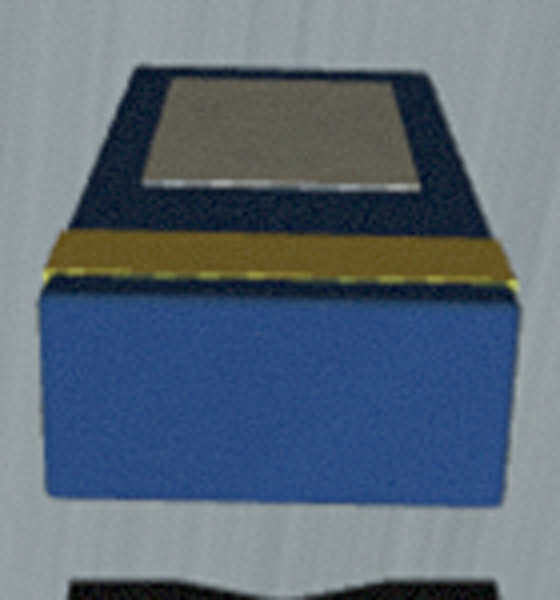

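```bash
python3 -c "
from kq import *
c=pickle.load(open('w50.pkl','rb'))
kit(c,[(210+u/4,200+v/4) for u,v in [(40,298),(519,305),(502,505),(48,495)]],0,66,z=96)
"
```

```text
[ 417.4 -211.4] [58.4 28.8 58.5 28.2] dir -1.455 deck [ -99.9 -277. ]
from [ 416.  -198.4   80.4] yaw 0.136 turn -0.02 n 1
xyz [[-13.0, -0.3, 14.4]]
turn [np.float64(0.02)]
```

Emit:
servo_tool:
  xyz:
    - [-6.5, 0, 0]
    - [-6.5, 0, 7]
    - [0, 0, 8]
    - [0, 0, 0]
  turn: [0.02, 0, 0, 0]
  gripper: [1, 1, 1, 1]

```text
clock: 37.9
tool_pos: [417.1, -211.5, 64.2]
ee_rot: [-2.088, -2.344, 0.001]
wrist_force: [0.1, 0.3, 0.2]
grip_width: 1.001
```

Emit:
servo_tool:
  xyz:
    - [0, 0, 0]
    - [0, 0, 0]
    - [0, 0, 0]
    - [0, 0, 0]
  turn: [0, 0, 0, 0]
  gripper: [0.5, 0.5, 0.5, 0.5]
  squeeze: 40

```text
clock: 38.3
tool_pos: [417.6, -211.2, 65.5]
ee_rot: [-2.088, -2.346, 0.0]
wrist_force: [-0.0, 0.2, -0.9]
grip_width: 0.696
```

Emit:
servo_tool:
  xyz:
    - [0, 0, -15]
    - [0, 0, -25]
    - [0, 0, -20]
    - [0, 0, 0]
  turn: [0, 0, 0, 0]
  gripper: [0.5, 0.5, 0.5, 0.5]

```text
clock: 38.7
tool_pos: [418.5, -211.5, 127.2]
ee_rot: [2.087, 2.346, 0.002]
wrist_force: [-0.5, 0.2, -2.6]
grip_width: 0.698
```

```bash
python3 -c "
from kq import *
st();rows([*d2w(-65,-53),126],DA)
c=cap('wrist','w51')
"
```

```text
38.7 [ 418.5 -211.5  127.2] deck [ -98.8 -277.1] yaw 0.116 F [-0.5  0.2 -2.6] g 0.698 J [ 0.01  0.52  0.49  2.29 -0.57  0.45  1.08]
from [ 418.5 -211.5  127.2] yaw 0.116 turn -0.102 n 6
xyz [[36.6, 9.4, 0.2], [36.7, 8.8, 0.2], [36.9, 8.2, 0.2], [37.0, 7.5, 0.2], [37.1, 6.9, 0.2], [37.3, 6.3, 0.2]]
turn [np.float64(0.017), np.float64(0.017), np.float64(0.017), np.float64(0.017), np.float64(0.017), np.float64(0.017)]
```

View pics/w51.png

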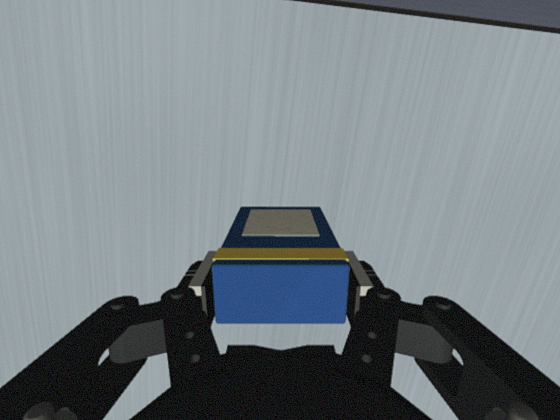

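Emit:
servo_tool:
  xyz:
    - [36.5, 9.5, 0]
    - [36.5, 9, 0]
    - [37, 8, 0]
    - [37, 7.5, 0]
    - [37, 7, 0]
  turn: [0.017, 0.017, 0.017, 0.017, 0.017]
  gripper: [0.5, 0.5, 0.5, 0.5, 0.5]

```text
clock: 39.25
tool_pos: [443.0, -23.0, 124.6]
ee_rot: [-2.186, -2.254, 0.002]
wrist_force: [1.2, 0.2, -1.6]
grip_width: 0.697
```

Emit:
servo_tool:
  xyz:
    - [37, 6.5, 0]
    - [0, 0, 0]
    - [0, 0, 0]
  turn: [0.017, 0, 0]
  gripper: [0.5, 0.5, 0.5]

```text
clock: 39.55
tool_pos: [448.4, 13.5, 124.6]
ee_rot: [-2.201, -2.239, 0.003]
wrist_force: [-0.6, -0.1, -0.7]
grip_width: 0.697
```

```bash
python3 -c "
from kq import *
st();rows([*d2w(-65,-53),80],DA)
c=cap('wrist','w52')
"
```

```text
39.55 [448.4  13.5 124.6] deck [-65.7 -52.5] yaw 0.017 F [-0.6 -0.1 -0.7] g 0.697 J [-0.55  0.52  0.57  2.34 -0.68  0.44  0.6 ]
from [448.4  13.5 124.6] yaw 0.017 turn -0.003 n 1
xyz [[-0.5, 0.8, 44.6]]
turn [np.float64(0.003)]
```

View pics/w52.png

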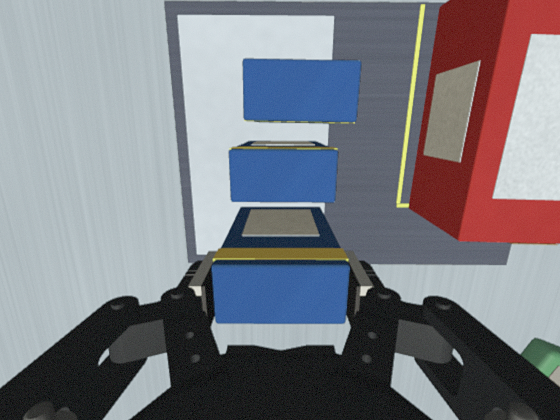

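Emit:
servo_tool:
  xyz:
    - [0, 0.5, 20]
    - [0, 0, 18]
    - [0, 0, 4.5]
    - [0, 0, 2]
    - [0, 0, 0]
  turn: [0.003, 0, 0, 0, 0]
  gripper: [0.5, 0.5, 0.5, 0.5, 0.5]

```text
clock: 40.1
tool_pos: [449.2, 11.7, 81.2]
ee_rot: [-2.21, -2.231, 0.001]
wrist_force: [-0.3, 1.3, -1.1]
grip_width: 0.695
```

Emit:
servo_tool:
  xyz:
    - [0, 0, 1]
    - [0, 0, 0]
  turn: [0, 0]
  gripper: [0.5, 0.5]

```text
clock: 40.3
tool_pos: [449.4, 12.6, 80.4]
ee_rot: [-2.209, -2.233, -0.0]
wrist_force: [-0.4, -0.8, -1.4]
grip_width: 0.696
```

Emit:
servo_tool:
  xyz:
    - [0, 0, 1]
    - [0, 0, 0]
  turn: [0, 0]
  gripper: [0.5, 0.5]

```text
clock: 40.5
tool_pos: [449.3, 12.8, 79.1]
ee_rot: [-2.208, -2.234, -0.0]
wrist_force: [1.0, -0.7, -2.0]
grip_width: 0.697
```

Emit:
servo_tool:
  xyz:
    - [0, 0, 1]
    - [0, 0, 0]
  turn: [0, 0]
  gripper: [0.5, 0.5]

```text
clock: 40.7
tool_pos: [449.2, 12.8, 77.9]
ee_rot: [-2.208, -2.233, 0.001]
wrist_force: [-0.4, -0.0, -0.6]
grip_width: 0.696
```

Emit:
servo_tool:
  xyz:
    - [0, 0, 1]
    - [0, 0, 0]
  turn: [0, 0]
  gripper: [0.5, 0.5]

```text
clock: 40.9
tool_pos: [449.2, 12.7, 77.4]
ee_rot: [-2.209, -2.233, -0.001]
wrist_force: [-2.5, 0.7, 9.9]
grip_width: 0.692
```

Emit:
servo_tool:
  xyz:
    - [0, 0, -0.5]
    - [0, 0, 0]
    - [0, 0, 0]
    - [0, 0, 0]
    - [0, 0, 0]
  turn: [0, 0, 0, 0, 0]
  gripper: [0.5, 0.72, 0.76, 0.85, 1]

```text
clock: 41.4
tool_pos: [449.3, 12.6, 77.4]
ee_rot: [-2.208, -2.233, 0.001]
wrist_force: [-0.6, -0.8, 0.1]
grip_width: 0.986
```

Emit:
servo_tool:
  xyz:
    - [0, 0, 0]
    - [0, 0, -10]
    - [0, 0, -30]
    - [0, 0, -45]
    - [0, 0, -45]
  turn: [0, 0, 0, 0, 0]
  gripper: [1, 1, 1, 1, 1]

```text
clock: 41.9
tool_pos: [448.5, 12.1, 208.5]
ee_rot: [-2.209, -2.231, 0.004]
wrist_force: [1.2, 1.2, -0.6]
grip_width: 1.005
```

```bash
python3 zs.py s53 180 100 380 250; python3 -c "
from kq import *
c=cap('wrist','w53');pickle.dump(c,open('w53.pkl','wb'))
"
```

```text
41.9 [448.5  12.1 208.5] deck [-65.6 -53.9] yaw 0.01 F [ 1.2  1.2 -0.6] g 1.005 J [-0.74  0.4   0.81  2.26 -0.48  0.65  0.43]
scale 3.933333333333333
```

View pics/w53.png

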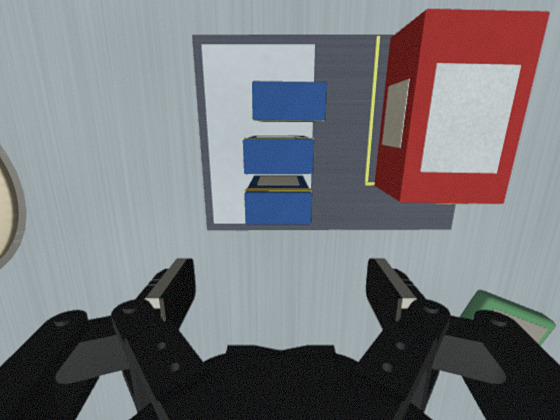

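View pics/s53.png

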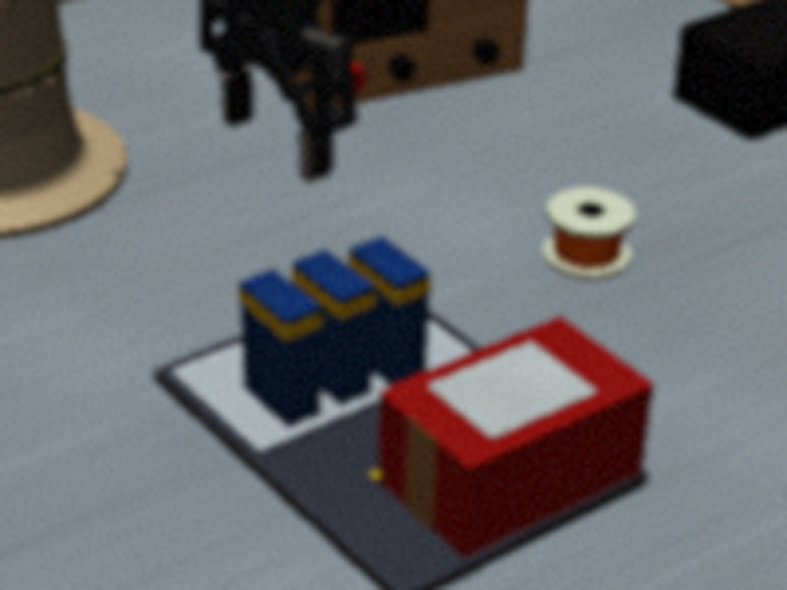

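```bash
python3 -c "
from kq import *
rows([*d2w(97,-115),200],DA)
"
```

```text
from [451.3  12.6 211.4] yaw 0.011 turn 0.003 n 4
xyz [[-15.3, 40.0, 3.0], [-15.3, 40.0, 3.0], [-15.3, 39.9, 3.0], [-15.3, 39.9, 3.0]]
turn [np.float64(-0.001), np.float64(-0.001), np.float64(-0.001), np.float64(-0.001)]
```

Emit:
servo_tool:
  xyz:
    - [-15.5, 40, 0]
    - [-15.5, 40, 0]
    - [-15.5, 40, 0]
    - [-15.5, 40, 0]
    - [0, 0, 0]
  turn: [0, 0, 0, 0, 0]
  gripper: [0.7, 0.7, 0.7, 0.7, 0.7]

```text
clock: 42.5
tool_pos: [614.4, -49.8, 206.4]
ee_rot: [2.208, 2.231, -0.0]
wrist_force: [-0.8, -0.6, 0.6]
grip_width: 0.701
```

```bash
python3 -c "
from kq import *
st();c=cap('wrist','w54');pickle.dump(c,open('w54.pkl','wb'))
"
```

```text
42.5 [614.4 -49.8 206.4] deck [  99.4 -118.2] yaw 0.01 F [-0.8 -0.6  0.6] g 0.701 J [-0.49  0.6   0.74  1.91 -0.53  0.84  0.55]
```

View pics/w54.png

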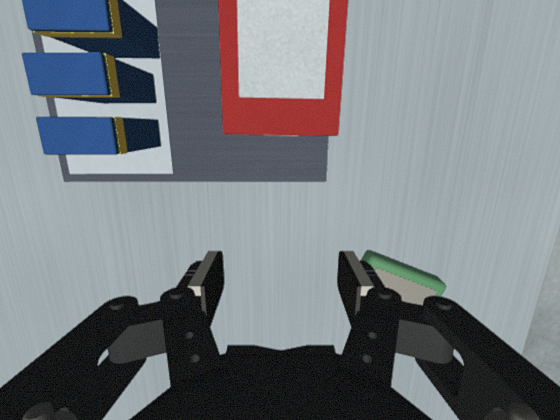

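```bash
python3 -c "
from kq import *
c=pickle.load(open('w54.pkl','rb'))
print('carton',[w2d(ray(c,u,v,92)).round(1) for u,v in [(222,134),(338,135),(220,0),(348,0)]])
print('case',[w2d(ray(c,u,v,28)).round(1) for u,v in [(370,252),(445,285)]])
rows([*d2w(103,-100),32],DA)
"
```

```text
carton [array([ 49.9, -54. ]), array([149.4, -55.2]), array([54.4, 44.6]), array([151.8,  44.3])]
case [array([ 207.5, -194.3]), array([ 305.1, -239.6])]
from [611.5 -49.  206.1] yaw 0.01 turn 0.005 n 4
xyz [[4.4, 1.7, 43.5], [4.4, 1.7, 43.5], [4.4, 1.7, 43.5], [4.4, 1.7, 43.5]]
turn [np.float64(-0.001), np.float64(-0.001), np.float64(-0.001), np.float64(-0.001)]
```

Emit:
servo_tool:
  xyz:
    - [2.5, 1, 43]
    - [2.5, 1, 43]
    - [2.5, 1, 44]
    - [2.5, 1, 43]
    - [0, 0, 0]
  turn: [0, 0, 0, 0, 0]
  gripper: [0.7, 0.7, 0.7, 0.7, 0.7]

```text
clock: 43.05
tool_pos: [609.5, -36.2, 29.5]
ee_rot: [-2.203, -2.228, 0.009]
wrist_force: [-1.0, 1.1, 0.1]
grip_width: 0.702
```

Emit:
servo_tool:
  xyz:
    - [10, 0, 0]
    - [8, 0, 0]
    - [6, 0, 0]
    - [6, 0, 0]
    - [6, 0, 0]
  turn: [0, 0, 0, 0, 0]
  gripper: [0.7, 0.7, 0.7, 0.7, 0.7]

```text
clock: 43.55
tool_pos: [613.8, -0.6, 35.4]
ee_rot: [2.208, 2.234, 0.002]
wrist_force: [1.7, -6.0, 0.6]
grip_width: 0.7
```

```bash
python3 -c "
from kq import *
st();c=cap('wrist','w55')
"
```

```text
43.55 [ 6.138e+02 -6.000e-01  3.540e+01] deck [ 99.6 -69. ] yaw 0.012 F [ 1.7 -6.   0.6] g 0.7 J [-0.41  0.8   0.51  2.01 -0.77  0.53  0.67]
```

View pics/w55.png

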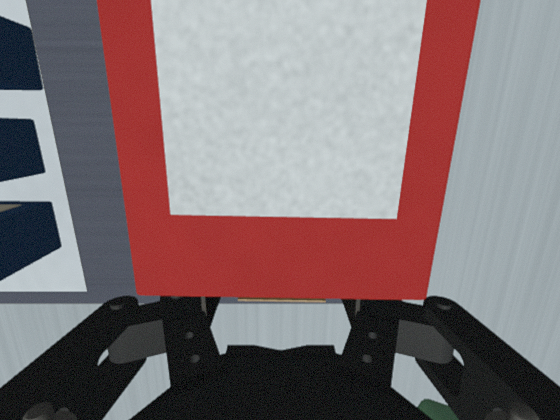

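Emit:
servo_tool:
  xyz:
    - [6, 0, 0]
    - [6, 0, 0]
    - [6, 0, 0]
    - [5, 0, 0]
    - [4, 0, 0]
  turn: [0, 0, 0, 0, 0]
  gripper: [0.7, 0.7, 0.7, 0.7, 0.7]

```text
clock: 44.1
tool_pos: [613.0, 25.8, 34.3]
ee_rot: [-2.208, -2.233, 0.001]
wrist_force: [0.5, -3.4, 1.2]
grip_width: 0.701
```

Emit:
servo_tool:
  xyz:
    - [1, 0, 0]
    - [0, 0, 0]
    - [-15, 0, 0]
    - [-15, 0, 0]
    - [0, 0, 0]
  turn: [0, 0, 0, 0, 0]
  gripper: [0.7, 0.7, 0.7, 0.7, 0.7]

```text
clock: 44.6
tool_pos: [613.3, -7.4, 34.6]
ee_rot: [2.213, 2.229, -0.002]
wrist_force: [0.7, -0.4, 0.1]
grip_width: 0.698
```

```bash
python3 zs.py s56 180 100 380 250
```

```text
44.6 [613.3  -7.4  34.6] deck [ 98.9 -75.9] yaw 0.007 F [ 0.7 -0.4  0.1] g 0.698 J [-0.41  0.8   0.51  2.02 -0.77  0.53  0.67]
scale 3.933333333333333
```

View pics/s56.png

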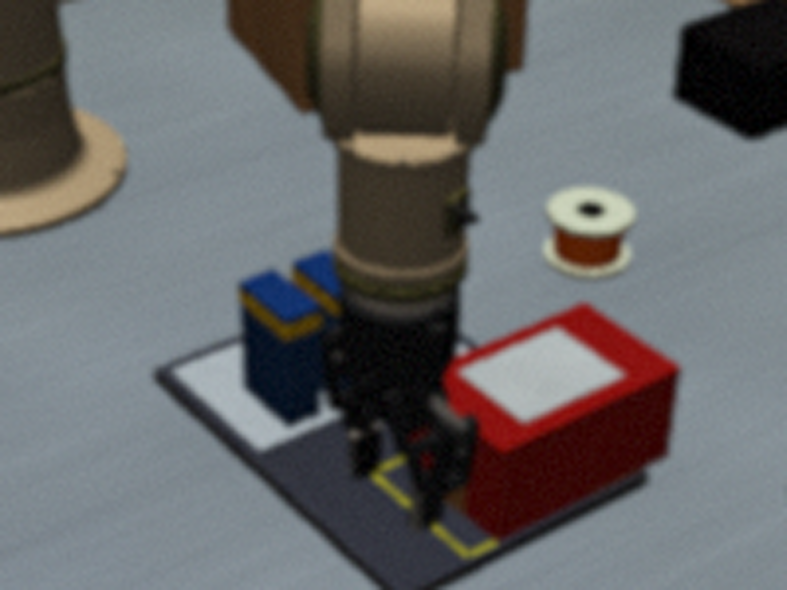

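Retreat up and away to the right, over the open bench, then take final measurements.

Emit:
servo_tool:
  xyz:
    - [-10, 0, -45]
    - [0, 0, -45]
    - [0, 0, -45]
    - [-40, 0, -20]
    - [-45, 0, 0]
  turn: [0, 0, 0, 0, 0]
  gripper: [0.7, 0.7, 0.7, 0.7, 0.7]

```text
clock: 45.15
tool_pos: [616.5, -97.4, 192.4]
ee_rot: [2.203, 2.238, 0.006]
wrist_force: [0.7, -0.4, -0.8]
grip_width: 0.697
```

Emit:
servo_tool:
  xyz:
    - [-45, 0, -20]
    - [-45, 0, -20]
    - [-45, 0, 0]
    - [0, 0, 0]
    - [0, 0, 0]
  turn: [0, 0, 0, 0, 0]
  gripper: [0.7, 0.7, 0.7, 0.7, 0.7]

```text
clock: 45.65
tool_pos: [615.5, -234.7, 229.0]
ee_rot: [-2.211, -2.23, 0.0]
wrist_force: [0.1, 1.1, -0.7]
grip_width: 0.698
```

```bash
python3 zs.py s57 180 100 380 250; python3 -c "
from kq import *
c=cap('top','t57');pickle.dump(c,open('t57.pkl','wb'))
i=c['pixels'][100:290,150:360];cv2.imwrite('pics/z57.png',cv2.resize(i,None,fx=3,fy=3,interpolation=2)[:,:,::-1])
cc=env.capture('scene');pickle.dump(cc,open('s57.pkl','wb'))
"
```

```text
45.65 [ 615.5 -234.7  229. ] deck [  97.8 -303.1] yaw 0.008 F [ 0.1  1.1 -0.7] g 0.698 J [-0.17  0.62  0.73  1.79 -0.51  0.93  0.79]
scale 3.933333333333333
```

View pics/s57.png

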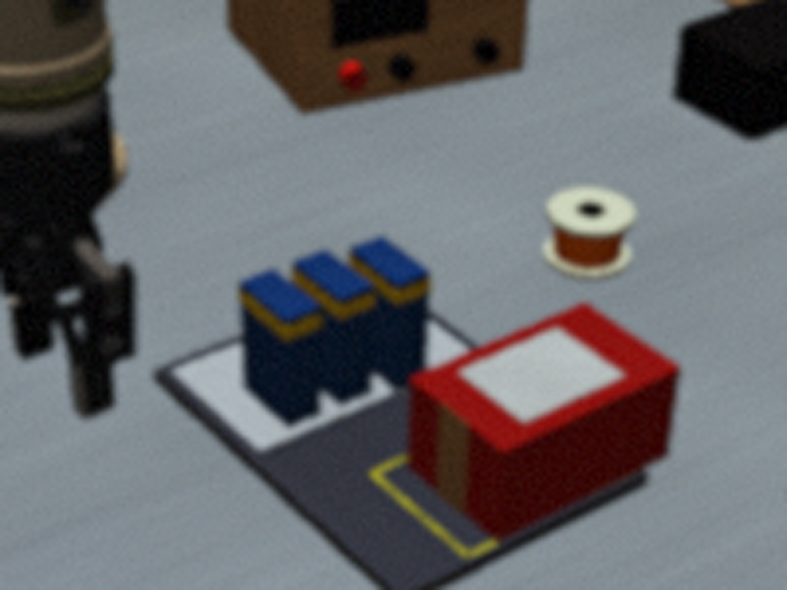

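View pics/z57.png

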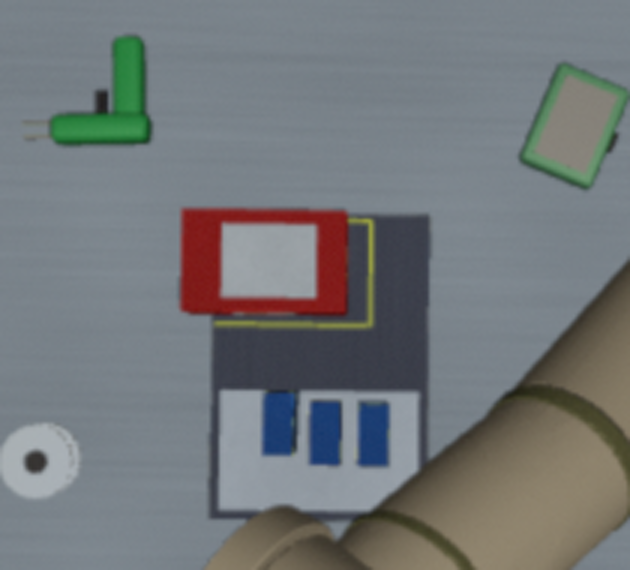

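```bash
python3 -c "
from kq import *
c=pickle.load(open('t57.pkl','rb'));s=pickle.load(open('s57.pkl','rb'))
def q(n,pts,z,c=c,o=(150,100),f=3.):
    a=np.array([w2d(ray(c,o[0]+(u+.5)/f-.5,o[1]+(v+.5)/f-.5,z)) for u,v in pts]);e=a[1]-a[0]
    print(n,a.mean(0).round(1),'ang',round(np.arctan2(e[1],e[0]),3))
q('carton top',[(182,208),(347,210),(346,315),(180,312)],92)
q('carton scene',[(585,303),(680,370),(505,450),(410,380)],92,s,(180,100),3.9333)
for n,p in [('b1',[(265,391),(296,392),(293,455),(263,454)]),('b2',[(310,401),(341,402),(340,465),(310,464)]),('b3',[(359,402),(389,403),(388,466),(358,465)])]: q(n,p,108)
q('deck',[(211,213),(430,215),(427,520),(209,518)],12)
"
```

```text
carton top [99.5 52.2] ang -1.574
carton scene [104.1  48.9] ang -0.021
b1 [-54.7  34.7] ang -1.595
b2 [-63.7  -8.8] ang -1.595
b3 [-64.3 -54.4] ang -1.596
deck [-0.3  0.4] ang -1.571
```

```bash
python3 -c "
from h import *
print(env.close_job())"
```

```text
the job is handed in; nothing more can be done
None
```

The row is set up and the job is handed in; it took about 46 s of the 210 s. The hand-in gave no verdict.

- **Carton:** I slid it to the deck edge and tipped it over without lifting it. Later, away from the robot, it was knocked to about deck y +25 mm, so I pushed it back. My last check put its centre at about (100, 52) mm from the top camera and (104, 49) mm from the scene camera. The two disagree by about 5 mm, but both are within limits, and the carton is square to the deck within about 0.02 rad.
- **Kit boxes:** I found three; no fourth showed in any picture. I let each one swing in a light grip, stood it on its end on the bench, then re-gripped it and set it on the strip. They stand at about (-55, 35), (-64, -9) and (-64, -54) mm on the deck. They are square to within about 0.03 rad and looked upright and still in the last pictures. The first is about 10 mm inside the -45 mm limit.
- **Slips on the way:** I dropped one box flat and missed one grasp; both were put right. Setting the first box down pressed briefly with 61 N at the wrist through the fingers, under the 120 N limit.
- **Bystanders:** the spool, glue gun and case looked unmoved in the last top picture. I checked them by eye only.
- **Robot:** the gripper was clear of everything at hand-in.

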